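Fit the two flanges that lie undermost

ROBOT

A 6-joint arm with a two-finger parallel gripper is mounted at the origin on a cart in front of the work surface, level with it; the furniture and walls round the work are solid. World frame = base frame: x ahead of the robot, y to its left, z up, the work surface at z = 0. Lengths are in m, angles in degrees, forces in N, time in s.
With the tool pointing down it reaches from about 0.4 to 0.825 m from the base axis. Payload 7 kg.
Tool frame: the origin (TCP) lies at the centre of the arm's flange, where the gripper is bolted on; the fingertips stand 178 mm ahead of it and the grasp point (between the pads) lies ahead of it (ctrl.grip_depth is the z of the grasp point in the tool frame, in m); z points along the fingers, x is the direction in which the jaws open and shut, and the axes are right-handed (so a half turn about z gives the same grasp; the last joint's range is limited). The gripper opens to 88 mm and grips with 3 to 60 N. Pads are 19 mm wide; open, the fingers measure 130 mm over their backs; the gripper's body (78 mm by 193 mm) begins 47 mm behind the grasp point.
Start: joints at [-55.056, 20.546, 0.682, 0, -70.136, -16.507], TCP at [0.213, -0.64, 0.405] pointing down, gripper open.
Joint ranges: [-176.03, 176.03], [-82.01, 121.73], [-58.28, 71.71], [-173.87, 95.51], [-174.79, -0.11], [-173.66, 173.66]. Speed limits (degrees/s): [136.94, 136.94, 172.46, 180, 180, 180].

INTERFACE

Orientations are given as [roll, pitch, yaw] about the fixed x, y, z axes, in that order (R = Rz(yaw) Ry(pitch) Rx(roll)).
In Python, from plant import ctrl gives the robot as it stands.
- The arm moves only by the tool carry_out, never from a script. Its arguments are lists of equal length, an entry for each row: "linear": the shift along the tool's x, y, z in cm, a list of three; "twist": the turn about the tool's z in degrees. In form: {"linear": [[tx, ty, tz], ...], "twist": [twist, ...]}. A call has 1 to 12 rows; each row is the pose to reach, as a shift and turn from the pose measured when the call began, along the tool's axes at that moment; what a row does not reach only later rows make up. A row lasts 1/12 s, in which the tool goes at most 41.7 mm and 7.16 degrees, less where a joint would pass 70% of its speed; a pose out of reach is approached as far as the arm can. A call with a gripper value outside its range is refused whole. "fingers" is the gripper's target within -1 to 1 (fully open at 1, half-way at 0, shut at -1), set as the call begins (left out, the last holds). The fingers move at their own pace and stop on an object; the grip force is fixed at half the most. Time passes only in rows, so rows that repeat a pose let the fingers close. It gives the time, the measured TCP pose, the force and the opening at its end, in the units of the state.
- ctrl.get_obs(): the state, without advancing time (a new reading comes with each control period).
- ctrl.snapshot(name): name is "scene" or "side" or "wrist"; returns the picture (420x560x3 uint8, blue, green, red); there is no depth.
- ctrl.camera_params(name): a dict with "fovy" (degrees; the focal length in pixels is half the picture's height over the tangent of half this angle, whatever the lens; pixels are square), "cx", "cy" (the principal point, pixels), "dist" ([k1, k2, p1, p2, k3] as OpenCV has them; the pictures are not rectified), "eye" and "rotation" of the camera in the world; the wrist camera has in their place "T_tool_cam" (4x4, takes a point from camera to tool coordinates, whose origin is the TCP and whose axes are the tool frame's). Camera axes: x right, y down, z forward; pixel columns grow to the right and rows downward; lengths in m; the calibration is good to about 2 mm. A picture is of the moment at which its call begins: read the wrist's pose just before it. camera_params takes no time and is no camera call.
- ctrl.close_job(): hands the job in, once; it reports no verdict.
The state is a dict: "clock": time; "joint_pos": joint angles; "qvel": joint speeds; "tau": joint torques, N m; "tool_pos": TCP position; "orientation": TCP orientation; "force": force on the tool from outside, world axes, zero at the start; "moment": the same for the moment, N m; "opening": finger opening in m.
Only numpy, scipy, OpenCV 4.12 (cv2) and the standard library are available. Lean on these libraries where they do the work, as an engineer would, in place of code of your own. Each camera call takes 0.05 s, during which the arm holds its last target.

TASK

The two big aluminium flanges are wanted on the stud plates, but each lies under a small flange on its storage spindle. First lift both small flanges off and set them down on the blue mat; then put each big flange on the stud plate whose studs match its bolt holes, fully down and flat; last, put each small flange back down on the spindle it came from. Do not lay any flange on the bare surface plate.

Things in the scene. Friction and masses are not known exactly. Their poses are not given: they have to be found in the camera images.
- flange_4: Big aluminium flange with four rounded lobes (88 mm over lobes) and four bolt holes of 12 mm on a 64 mm circle, at 45, 135, 225 and 315 degrees from its own x axis. Round hub on top 32 mm across, 18 mm high (grip it from above), over a plate whose top is 12 mm up; bore 22 mm; rests on a 32 mm face 1 mm proud. Origin: on the axis at the underside, z up. Starts undermost on one spindle.
- flange_3: Big aluminium flange with three rounded lobes (tips 44 mm from the axis) and three bolt holes of 12 mm on a 64 mm circle, at 0, 120 and 240 degrees from its own x axis. Round hub on top 32 mm across, 18 mm high (grip it from above), over a plate whose top is 12 mm up; bore 22 mm; rests on a 32 mm face 1 mm proud. Origin: on the axis at the underside, z up. Starts undermost on the other spindle.
- oval_flange: Small brass-coloured oval flange with two small holes, 68 mm long (along its y) and 40 mm wide. Round hub on top 32 mm across, 18 mm high (grip it from above), over a plate whose top is 12 mm up; bore 22 mm; rests on a 32 mm face 1 mm proud. Origin: on the axis at the underside, z up. At the start it lies on top of one of the big flanges, its underside 38 mm above the surface plate.
- round_flange: Small dark steel round flange, 54 mm across, with six small holes. Round hub on top 32 mm across, 18 mm high (grip it from above), over a plate whose top is 12 mm up; bore 22 mm; rests on a 32 mm face 1 mm proud. Origin: on the axis at the underside, z up. At the start it lies on top of the other big flange, its underside 38 mm above the surface plate.
- spindle_a: Fixed storage spindle: grey round foot 90 mm across and 8 mm thick, with an upright steel post 12 mm thick whose rounded tip is 78 mm above the surface plate. Flanges thread over the post (5 mm play all round) and rest on the foot or on the hub of the flange below. Origin: on the axis, at the underside of the foot. Either big and either small flange may be on it.
- spindle_b: A second, identical storage spindle. Origin: on the axis, at the underside of the foot.
- stud_plate_4: Fixed square dark steel plate 100 x 100 mm, 12 mm thick, with four bright upright studs on a 64 mm circle, at 45, 135, 225 and 315 degrees from its own x axis (towards its corners). Studs: 7 mm thick, tapered to 2 mm at the tip, 11 mm high (they end just below a seated flange's plate top); 2.5 mm play in the holes. A seated flange's underside is at the plate's top. Origin: centre of the underside.
- stud_plate_3: Fixed round dark steel plate 100 mm across, 12 mm thick, with three such studs (7 mm thick, tapered, 11 mm high) on a 64 mm circle, at 0, 120 and 240 degrees from its own x axis. A seated flange's underside is at the plate's top. Origin: centre of the underside.
- mat: Fixed plain blue mat, 100 mm (its x) by 180 mm (its y), 6 mm thick, room for both small flanges side by side along its length. Origin: centre of its underside.
Things that resemble listed ones, but are neither listed nor needed, are in the scene too. Leave any purple look-alike of the round_flange alone.

How it is judged (in metres and radians):
On the way, in this order (a step that is already met when the one before it is completed fails the run):
1. both small flanges lie flat on the blue mat at the same time (x of oval_flange in the frame of mat between -0.045 and 0.045 m and y of oval_flange in the frame of mat between -0.085 and 0.085 m and height (world z) of each of oval_flange, round_flange below 0.01 m and angle between each of oval_flange, round_flange's own z axis and vertical below 0.1 rad and linear speed of each of oval_flange, round_flange below 0.02 m/s and x of round_flange in the frame of mat between -0.045 and 0.045 m and y of round_flange in the frame of mat between -0.085 and 0.085 m), for 0.2 s.
2. each big flange is fully down on the stud plate that matches it (horizontal distance between flange_4 and stud_plate_4 below 0.005 m and z of flange_4 in the frame of stud_plate_4 below 0.0145 m and angle between each of flange_4, flange_3's own z axis and vertical below 0.05 rad and linear speed of each of flange_4, flange_3 below 0.02 m/s and horizontal distance between flange_3 and stud_plate_3 below 0.005 m and z of flange_3 in the frame of stud_plate_3 below 0.0145 m), for 0.2 s.
At the end, for the whole second after the job is handed in: Big flanges flat and fully down on their matching stud plates (centre within 5 mm, underside within 2.5 mm of the plate top); each small flange down on the foot of the spindle it came from (centre within 10 mm, underside under 12 mm high); all upright within 0.05 rad, at rest (all of step 2 and (horizontal distance between oval_flange and spindle_a below 0.01 m or horizontal distance between oval_flange and spindle_b below 0.01 m) and distance of each of oval_flange, round_flange from where it was at the start of the episode below 0.045 m and height (world z) of each of oval_flange, round_flange below 0.012 m and angle between each of oval_flange, round_flange's own z axis and vertical below 0.05 rad and linear speed of each of oval_flange, round_flange below 0.02 m/s and (horizontal distance between round_flange and spindle_a below 0.01 m or horizontal distance between round_flange and spindle_b below 0.01 m)); the robot touches nothing.
It fails at once if a flange lies on the bare surface plate (height (world z) of any of flange_4, flange_3, oval_flange, round_flange below 0.003 m).
It also fails if it takes over 136 s, if anything falls off the work surface, if the arm or the gripper's body presses on something with over 40 N, if the wrist force passes 120 N, or if a joint passes its speed limit or range.

## Working session

There is one attempt and no reset: what is moved stays moved. The work goes in short steps, Python scripts to look and compute and a tool call to move; the robot and the scene stay as the last step left them, time stands still between calls to the robot, and variables do not carry over. Pictures are saved under pics/ and viewed, and the job is handed in when it is done.

Besides the shell and the picture viewer there is one more tool, called after "Call:" by a JSON object that holds its "op" and its "data", one argument or row to a line. carry_out: Moves the arm, as the interface text tells. Its arguments: {"type":"object","properties":{"linear":{"type":"array","items":{"type":"array","items":{"type":"number"}}},"twist":{"type":"array","items":{"type":"number"}},"fingers":{"type":"number"}},"required":["linear","twist"]}

```bash
ls; mkdir -p pics; python3 - <<'E'
from plant import ctrl
import cv2,numpy as np
print(ctrl.get_obs(), ctrl.grip_depth)
for n in ["scene","side","wrist"]:
    p=ctrl.camera_params(n); print(n,p)
    cv2.imwrite(f"pics/{n}0.png",ctrl.snapshot(n))
E
```

```text
pics
{'clock': 0.0, 'joint_pos': array([-5.50557667e+01,  2.05912188e+01,  6.33865153e-01, -1.86292152e-02,
       -7.01359131e+01, -1.65054317e+01]), 'qvel': array([ 0.00263448,  0.08860416,  0.09158799, -0.04543184, -0.11220621,
        0.08224585]), 'tau': array([-4.81436982e-04, -5.82714915e+01,  2.93051952e+01,  6.99681357e+00,
        6.84410290e-03, -1.57301256e-04]), 'tool_pos': array([ 0.21341442, -0.64017159,  0.40373027]), 'orientation': array([-1.79990291e+02, -9.43992416e-02,  1.08432449e+02]), 'force': array([-0.33055869, -0.87592926, -0.10580027]), 'moment': array([ 0.00905006, -0.034948  ,  0.00104991]), 'opening': 0.0874013134866568} 0.1593
scene {'fovy': 43.48440280445863, 'cx': 285.98029949433214, 'cy': 206.13491460750484, 'dist': array([-0.20945619,  0.        ,  0.        ,  0.        ,  0.        ]), 'eye': array([-0.01590588, -0.61878264,  0.60143803]), 'rotation': array([-122.64373034,    0.32243819,  -43.88185775])}
side {'fovy': 49.269418956182676, 'cx': 272.7826461571378, 'cy': 208.59172150197548, 'dist': array([-0.05491867,  0.        ,  0.        ,  0.        ,  0.        ]), 'eye': array([0.45608688, 0.86349835, 0.43450039]), 'rotation': array([-113.37409543,    0.9939239 , -173.35426369])}
wrist {'fovy': 69.46285386944895, 'cx': 279.05053897253225, 'cy': 211.51657474294691, 'dist': array([-0.05985958,  0.        ,  0.        ,  0.        ,  0.        ]), 'T_tool_cam': array([[ 9.99998622e-01,  1.50077227e-03,  7.10006357e-04,
        -7.35541116e-04],
       [-1.63778015e-03,  9.61827993e-01,  2.73649830e-01,
        -7.27494649e-02],
       [-2.72217914e-04, -2.73650615e-01,  9.61829125e-01,
         1.96345612e-02],
       [ 0.00000000e+00,  0.00000000e+00,  0.00000000e+00,
         1.00000000e+00]])}
```

View pics/scene0.png

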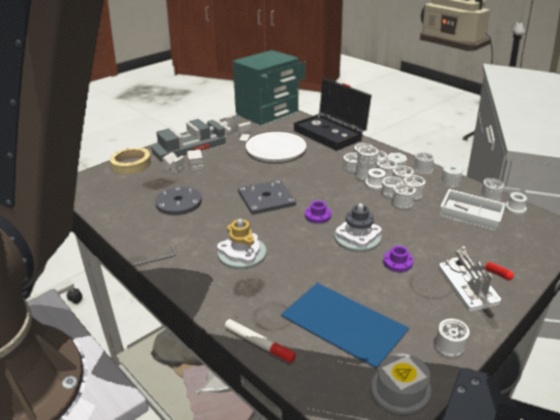

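View pics/side0.png

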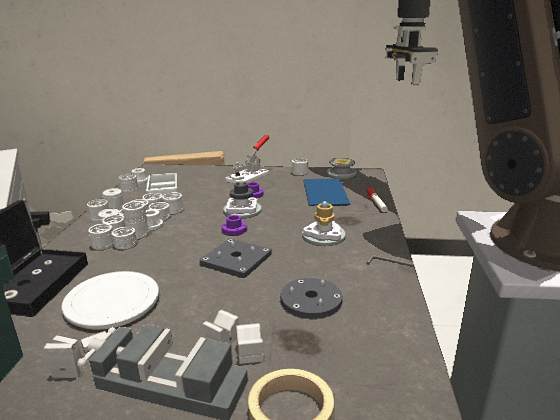

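View pics/wrist0.png

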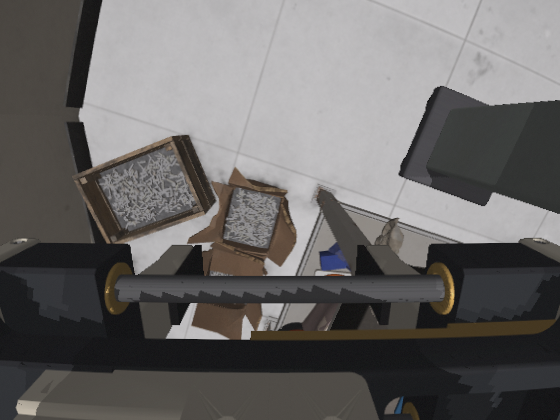

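```bash
cat > h.py <<'E'
from plant import ctrl
import cv2,numpy as np
from scipy.spatial.transform import Rotation as Ro
def rot(rpy): return Ro.from_euler('xyz',rpy,degrees=True).as_matrix()
def tool():
    o=ctrl.get_obs(); T=np.eye(4); T[:3,:3]=rot(o['orientation']); T[:3,3]=o['tool_pos']; return T,o
def cam(n,T=None):
    p=ctrl.camera_params(n); f=210/np.tan(np.radians(p['fovy']/2))
    K=np.array([[f,0,p['cx']],[0,f,p['cy']],[0,0,1.]])
    if n=='wrist': W=T@np.array(p['T_tool_cam'])
    else:
        W=np.eye(4); W[:3,:3]=rot(p['rotation']); W[:3,3]=p['eye']
    return K,np.array(p['dist'],float),W
def ray(C,px):
    K,d,W=C
    u=cv2.undistortPoints(np.array(px,float).reshape(-1,1,2),K,d,criteria=(3,50,1e-9)) if 0 else cv2.undistortPoints(np.array(px,float).reshape(-1,1,2),K,d)
    u=u.reshape(-1,2); v=np.c_[u,np.ones(len(u))]@W[:3,:3].T
    return W[:3,3],v
def onz(C,px,z):
    e,v=ray(C,px); return e+v*((z-e[2])/v[:,2])[:,None]
def proj(C,P):
    K,d,W=C; Wi=np.linalg.inv(W)
    return cv2.projectPoints(np.array(P,float).reshape(-1,3),cv2.Rodrigues(Wi[:3,:3])[0],Wi[:3,3],K,d)[0].reshape(-1,2)
def shift(goal_tcp,T):  # world goal -> tool cm
    return (T[:3,:3].T@(np.array(goal_tcp)-T[:3,3])*100).round(2)
E
python3 - <<'E'
from h import *
S=cam('scene');D=cam('side')
def show(l,C,px,z): print(l,onz(C,px,z).round(3).tolist())
show('oval hubtop scene',S,[(240,226)],.056); show('oval side',D,[(325,208)],.056)
show('round hub scene',S,[(359,211)],.056); show('side',D,[(240,186)],.056)
show('plate3 scene',S,[(179,199)],.012); show('side',D,[(311,294)],.012)
show('plate4 scene',S,[(267,195)],.012); show('side',D,[(236,254)],.012)
show('mat corners',S,[(322,285),(407,325),(375,361),(283,316)],.006)
show('purple',S,[(318,208),(398,254)],.02)
a=cv2.imread('pics/scene0.png')[140:290,140:420]; cv2.imwrite('pics/z1.png',cv2.resize(a,(784,420),interpolation=2))
a=cv2.imread('pics/side0.png')[160:320,200:380]; cv2.imwrite('pics/z2.png',cv2.resize(a,(675,600),interpolation=2))
E
```

```text
oval hubtop scene [[0.466, 0.007, 0.056]]
oval side [[0.456, -0.017, 0.056]]
round hub scene [[0.659, -0.112, 0.056]]
side [[0.657, -0.133, 0.056]]
plate3 scene [[0.475, 0.228, 0.012]]
side [[0.474, 0.236, 0.012]]
plate4 scene [[0.621, 0.107, 0.012]]
side [[0.621, 0.114, 0.012]]
mat corners [[0.497, -0.169, 0.006], [0.522, -0.33, 0.006], [0.428, -0.34, 0.006], [0.398, -0.177, 0.006]]
purple [[0.653, -0.013, 0.02], [0.644, -0.22, 0.02]]
```

```bash
ls pics
```

```text
scene0.png
side0.png
wrist0.png
z1.png
z2.png
```

View pics/z1.png

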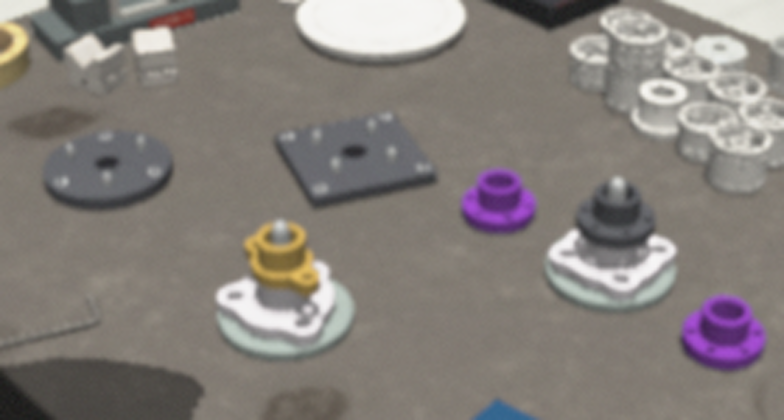

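View pics/z2.png

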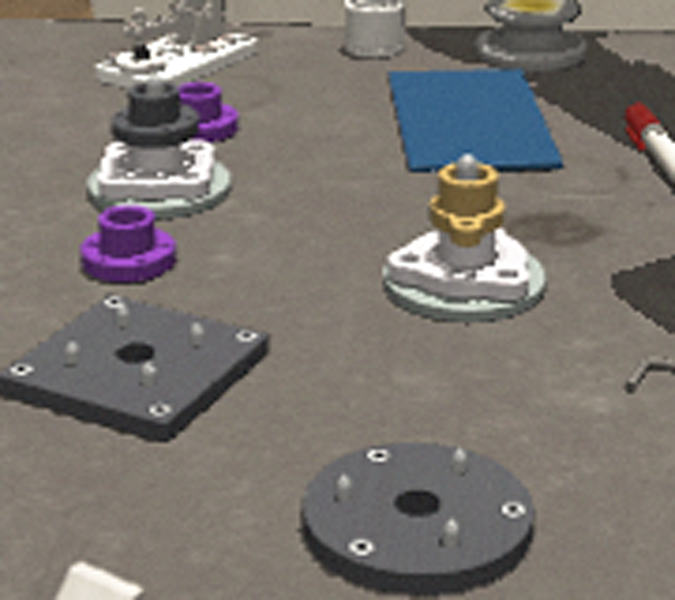

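Call:
{"op": "carry_out", "data": {
  "linear": [
    [41.2, 59.8, 0],
    [41.2, 59.8, 0],
    [41.2, 59.8, 0],
    [41.2, 59.8, 0],
    [41.2, 59.8, 0],
    [41.2, 59.8, 0],
    [41.2, 59.8, 0],
    [41.2, 59.8, 0],
    [41.2, 59.8, 0],
    [41.2, 59.8, 0],
    [41.2, 59.8, 0],
    [41.2, 59.8, 0]
  ],
  "twist": [18.4, 18.4, 18.4, 18.4, 18.4, 18.4, 18.4, 18.4, 18.4, 18.4, 18.4, 18.4]
}}

```text
clock: 1.15
tool_pos: [0.5134, -0.2412, 0.4046]
orientation: [-180.0, -0.1, 90.0]
force: [0.6, -1.4, -0.2]
opening: 0.0879
```

```bash
python3 - <<'E'
from h import *
T,o=tool(); im=ctrl.snapshot('wrist'); cv2.imwrite('pics/w1.png',im); np.save('pics/w1.npy',T)
E
```

Call:
{"op": "carry_out", "data": {
  "linear": [
    [18, 13.7, 0],
    [18, 13.7, 0],
    [18, 13.7, 0],
    [18, 13.7, 0],
    [18, 13.7, 0],
    [18, 13.7, 0],
    [18, 13.7, 0],
    [18, 13.7, 0],
    [18, 13.7, 0]
  ],
  "twist": [0, 0, 0, 0, 0, 0, 0, 0, 0]
}}

```text
clock: 1.95
tool_pos: [0.6534, -0.0567, 0.4043]
orientation: [180.0, -0.1, 90.2]
force: [0.5, 0.2, 0.3]
opening: 0.0877
```

```bash
python3 - <<'E'
from h import *
T,o=tool(); im=ctrl.snapshot('wrist'); cv2.imwrite('pics/w2.png',im); np.save('pics/w2.npy',T); print(o['tool_pos'],o['qvel'].round(2))
E
```

```text
[ 0.65342426 -0.05673161  0.40430808] [-1.05 -0.86 -0.33  0.13  0.04 -0.06]
```

View pics/w1.png

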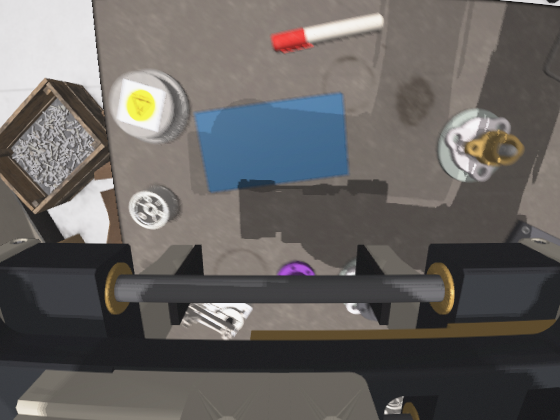

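View pics/w2.png

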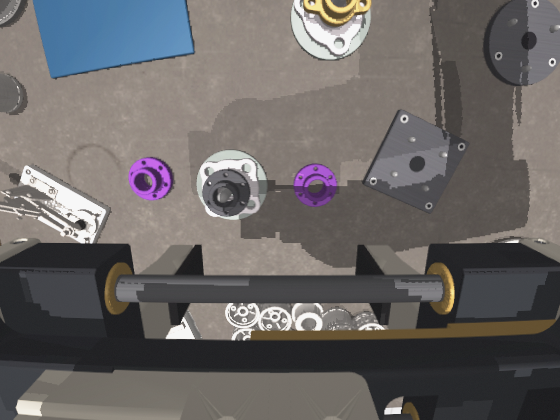

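```bash
python3 - <<'E'
from h import *
a=cv2.imread('pics/w2.png')
cv2.imwrite('pics/z3.png',cv2.resize(a[140:230,190:270],None,fx=6,fy=6,interpolation=2))
cv2.imwrite('pics/z4.png',cv2.resize(a[100:220,355:475],None,fx=5,fy=5,interpolation=2))
cv2.imwrite('pics/z5.png',cv2.resize(a[0:90,480:560],None,fx=6,fy=6,interpolation=2))
b=cv2.imread('pics/w1.png')
cv2.imwrite('pics/z6.png',cv2.resize(b[100:190,430:530],None,fx=6,fy=6,interpolation=2))
C=cam('wrist',np.load('pics/w1.npy'))
h=cv2.cvtColor(b,cv2.COLOR_BGR2HSV); m=cv2.inRange(h,(98,120,40),(115,255,255))
m[245:]=0
c=max(cv2.findContours(m,0,2)[0],key=cv2.contourArea); p=onz(C,c.reshape(-1,2),.006)
r=cv2.minAreaRect((p[:,:2]*1000).astype(np.float32)); print(r)
E
```

```text
((462.3296813964844, -248.41180419921875), (95.80169677734375, 175.1798095703125), 7.5388383865356445)
```

View pics/z3.png

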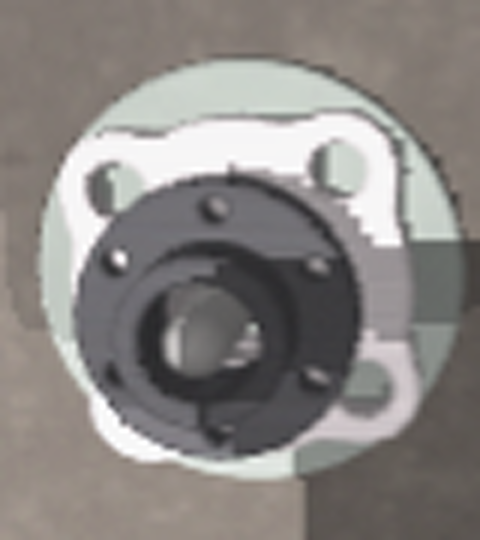

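View pics/z4.png

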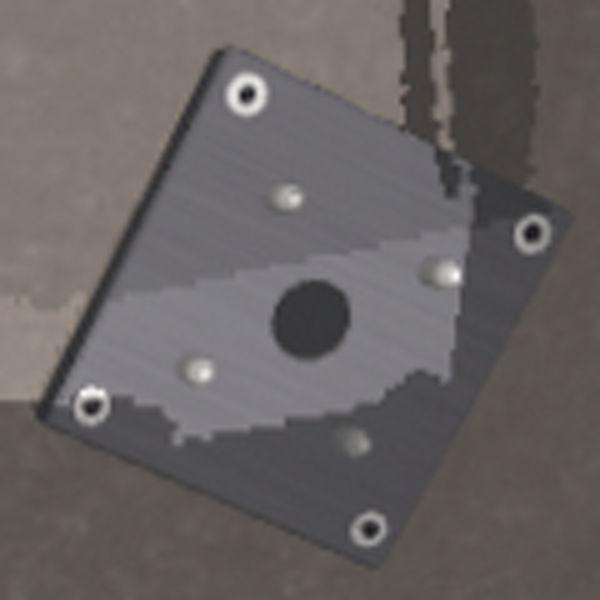

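View pics/z5.png

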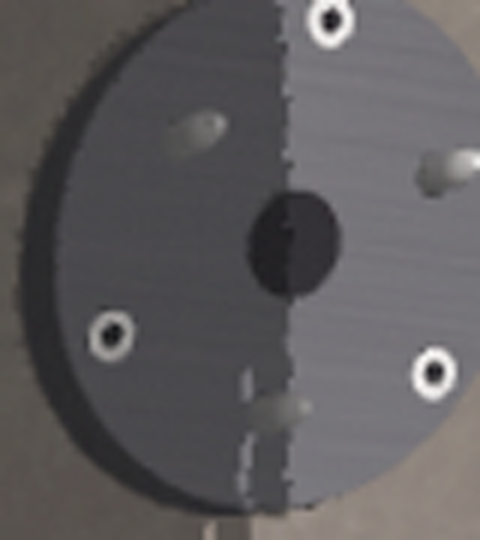

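View pics/z6.png

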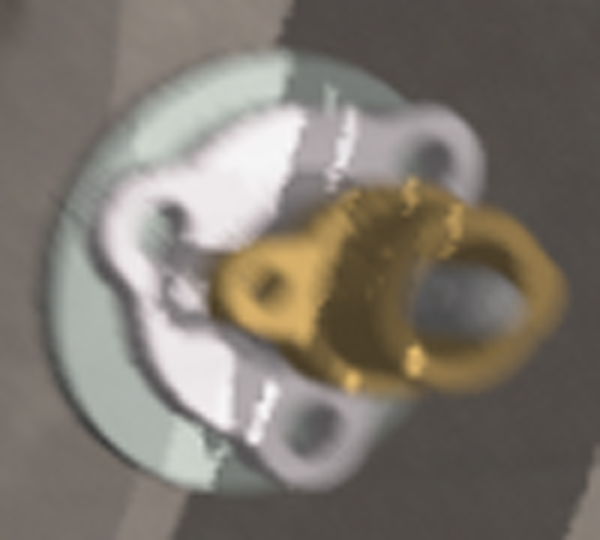

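```bash
python3 - <<'E'
from h import *
C1=cam('wrist',np.load('pics/w1.npy'));C2=cam('wrist',np.load('pics/w2.npy'))
def q(l,C,o,s,pts,z):
    p=onz(C,np.array(o)+np.array(pts,float)/s,z)[:,:2]*1000
    c=p.mean(0); print(l,p.round(1).tolist(),'mean',c.round(1),'r',np.hypot(*(p-c).T).round(1),'ang',np.degrees(np.arctan2(*(p-c).T[::-1])).round(1))
q('p4 studs',C2,(355,100),5,[(290,198),(452,273),(360,440),(203,370)],.023)
q('p4 screws',C2,(355,100),5,[(247,95),(532,234),(369,529),(92,405)],.012)
q('p4 bore',C2,(355,100),5,[(311,320)],.012)
q('p3 studs',C2,(480,0),6,[(210,125),(465,162),(298,407)],.023)
q('p3 screws',C2,(480,0),6,[(331,20),(112,335),(434,373)],.012)
q('p3 bore',C2,(480,0),6,[(295,243)],.012)
q('round hub',C2,(190,140),6,[(208,328)],.068)
q('foot b',C2,(190,140),6,[(251,270)],.008)
q('f4 diag',C2,(190,140),6,[(113,186),(366,388)],.020)
q('f4 holes',C2,(190,140),6,[(113,186),(339,167),(366,388)],.020)
q('oval hub',C1,(430,100),6,[(478,293)],.068)
q('f3 holes',C1,(430,100),6,[(170,222),(437,158),(314,428)],.020)
q('oval ear',C1,(430,100),6,[(268,287)],.050)
q('device',C1,(0,0),1,[(188,100),(180,205)],.03)
S=cam('scene');D=cam('side')
print(onz(S,[(240,226),(359,206)],.068),onz(D,[(325,208),(240,183)],.068))
E
```

```text
p4 studs [[594.7, 101.6], [611.6, 143.7], [652.7, 126.3], [635.8, 84.8]] mean [623.7 114.1] r [31.6 32.  31.5 31.7] ang [-156.7  112.3   22.7  -67.5]
p4 screws [[571.2, 93.2], [602.6, 169.1], [678.3, 137.5], [646.6, 61.8]] mean [624.7 115.4] r [57.9 58.  58.  57.9] ang [-157.4  112.4   22.4  -67.7]
p4 bore [[624.7, 115.2]] mean [624.7 115.2] r [0.] ang [0.]
p3 studs [[460.5, 206.9], [462.6, 261.5], [509.3, 233.3]] mean [477.5 233.9] r [31.9 31.3 31.9] ang [-122.2  118.3   -1.1]
p3 screws [[435.9, 237.9], [496.1, 200.1], [498.8, 271.2]] mean [476.9 236.4] r [41.1 41.1 41.1] ang [177.9 -62.2  57.8]
p3 bore [[476.8, 236.3]] mean [476.8 236.3] r [0.] ang [0.]
round hub [[652.5, -114.7]] mean [ 652.5 -114.7] r [0.] ang [0.]
foot b [[653.5, -115.9]] mean [ 653.5 -115.9] r [0.] ang [0.]
f4 diag [[634.1, -141.4], [675.9, -91.1]] mean [ 655.  -116.2] r [32.7 32.7] ang [-129.8   50.2]
f4 holes [[634.1, -141.4], [630.1, -95.6], [675.9, -91.1]] mean [ 646.7 -109.3] r [34.4 21.5 34.5] ang [-111.6  140.4   32. ]
oval hub [[460.8, 5.5]] mean [460.8   5.5] r [0.] ang [0.]
f3 holes [[451.1, -25.8], [437.2, 28.9], [492.1, 11.9]] mean [460.1   5. ] r [32.1 33.1 32.7] ang [-106.3  133.8   12.2]
oval ear [[461.7, -22.6]] mean [461.7 -22.6] r [0.] ang [0.]
device [[412.5, -342.8], [533.7, -361.5]] mean [ 473.1 -352.2] r [61.3 61.3] ang [171.2  -8.8]
[[ 0.45531869 -0.006503    0.068     ]
 [ 0.65778597 -0.1123755   0.068     ]] [[ 0.45588801  0.01085264  0.068     ]
 [ 0.65405464 -0.12147226  0.068     ]]
```

```bash
python3 - <<'E'
from h import *
T,o=tool(); print(o['tool_pos'],o['orientation'],o['joint_pos'].round(1)); print(shift([.6532,-.1155,.26],T))
E
```

```text
[ 0.65319075 -0.05723096  0.40459825] [ 1.79967447e+02 -9.41505166e-02  9.01734816e+01] [ 1.200e+01  1.870e+01 -1.900e+00 -1.000e-01 -6.930e+01 -1.018e+02]
[-5.85 -0.02 14.45]
```

Call:
{"op": "carry_out", "data": {
  "linear": [
    [-5.85, 0, 0],
    [-5.85, 0, 0],
    [-5.85, 0, 2],
    [-5.85, 0, 5],
    [-5.85, 0, 8],
    [-5.85, 0, 11],
    [-5.85, 0, 13.5],
    [-5.85, 0, 14.5],
    [-5.85, 0, 14.5],
    [-5.85, 0, 14.5],
    [-5.85, 0, 14.5]
  ],
  "twist": [0, 0, 0, 0, 0, 0, 0, 0, 0, 0, 0]
}}

```text
clock: 2.92
tool_pos: [0.6541, -0.1159, 0.2617]
orientation: [179.8, -0.1, 90.2]
force: [0.1, -0.5, 0.7]
opening: 0.0875
```

```bash
python3 - <<'E'
from h import *
T,o=tool(); print(o['tool_pos'],o['orientation'],o['qvel'].round(1)); print(shift([.6532,-.1155,.231],T))
im=ctrl.snapshot('wrist'); cv2.imwrite('pics/w3.png',im); np.save('pics/w3.npy',T)
E
```

```text
[ 0.65411909 -0.11588846  0.26167546] [ 1.79797171e+02 -8.24350832e-02  9.01666279e+01] [ 0.3 -0.6  0.2 -0.2  0.3  0.1]
[ 0.03 -0.1   3.07]
```

View pics/w3.png

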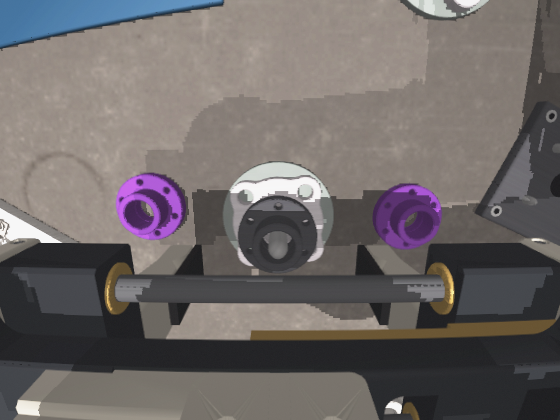

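```bash
python3 - <<'E'
from h import *
C=cam('wrist',np.load('pics/w3.npy'))
a=cv2.imread('pics/w3.png'); cv2.imwrite('pics/z7.png',cv2.resize(a[150:280,210:345],None,fx=4.5,fy=4.5,interpolation=2))
print(onz(C,[(278.5,239)],.068))
E
```

```text
[[ 0.64925598 -0.11618195  0.068     ]]
```

View pics/z7.png

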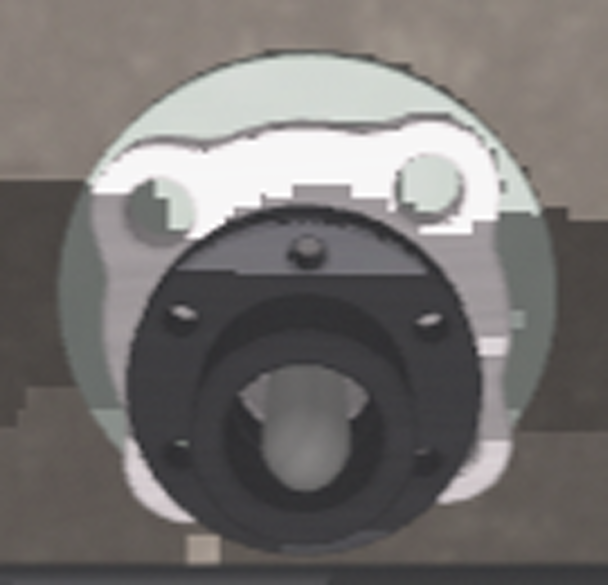

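```bash
python3 - <<'E'
from h import *
C=cam('wrist',np.load('pics/w3.npy'))
p=onz(C,[(277.8,247.3)],.068);print(p)
T=np.load('pics/w3.npy'); print(shift([p[0,0],p[0,1],.231],T))
E
```

```text
[[ 0.6547509  -0.11659288  0.068     ]]
[-0.08  0.05  3.07]
```

Call:
{"op": "carry_out", "data": {
  "linear": [
    [-0.1, 0.05, 1.5],
    [-0.1, 0.05, 3.1],
    [-0.1, 0.05, 3.1],
    [-0.1, 0.05, 3.1],
    [-0.1, 0.05, 3.1]
  ],
  "twist": [0, 0, 0, 0, 0]
}}

```text
clock: 3.38
tool_pos: [0.6553, -0.1167, 0.2324]
orientation: [179.7, -0.1, 90.2]
force: [0.4, -0.6, -0.0]
opening: 0.0879
```

Call:
{"op": "carry_out", "data": {
  "linear": [
    [0, 0, 0],
    [0, 0, 0],
    [0, 0, 0],
    [0, 0, 0],
    [0, 0, 0],
    [0, 0, 0],
    [0, 0, 0],
    [0, 0, 0]
  ],
  "twist": [0, 0, 0, 0, 0, 0, 0, 0],
  "fingers": -1
}}

```text
clock: 4.05
tool_pos: [0.6553, -0.1167, 0.2323]
orientation: [179.7, -0.1, 90.2]
force: [-0.5, 0.1, -0.1]
opening: 0.0405
```

Call:
{"op": "carry_out", "data": {
  "linear": [
    [0, 0, 0.1],
    [0, 0, 0.1],
    [0, 0, 0.1],
    [0, 0, 0.1]
  ],
  "twist": [0, 0, 0, 0]
}}

```text
clock: 4.38
tool_pos: [0.6553, -0.1167, 0.2312]
orientation: [179.7, -0.1, 90.2]
force: [1.2, -0.6, -0.1]
opening: 0.031
```

Call:
{"op": "carry_out", "data": {
  "linear": [
    [0, 0, -2],
    [0, 0, -5],
    [0, 0, -8],
    [0, 0, -8],
    [0, 0, -8],
    [-2, -2, -8],
    [-5, -5, -8],
    [-8, -8, -8],
    [-11, -11, -8],
    [-14, -14.5, -8],
    [-17, -18, -8],
    [-17.7, -18.7, -8]
  ],
  "twist": [0, 0, 0, 0, 0, -7, -14, -21, -28, -35, -42, -49]
}}

```text
clock: 5.38
tool_pos: [0.4644, -0.2959, 0.3086]
orientation: [179.8, -0.0, 139.4]
force: [0.8, -0.2, -0.5]
opening: 0.0311
```

Call:
{"op": "carry_out", "data": {
  "linear": [
    [0, 0, 0],
    [0, 0, 0],
    [0, 0, 0],
    [0, 0, 0],
    [0, 0, 0],
    [0, 0, 0],
    [0, 0, 0],
    [0, 0, 0],
    [0, 0, 0]
  ],
  "twist": [-7, -14, -21, -28, -35, -42, -48, -48, -48]
}}

```text
clock: 6.13
tool_pos: [0.464, -0.2958, 0.3076]
orientation: [179.8, 0.1, -172.8]
force: [-0.2, 0.6, -1.7]
opening: 0.0311
```

```bash
python3 - <<'E'
from h import *
T,o=tool(); print(o['tool_pos'],o['orientation'],o['opening'],o['joint_pos'].round(0)); print(shift([.468,-.293,.21],T))
cv2.imwrite('pics/s4.png',ctrl.snapshot('scene'))
E
```

```text
[ 0.4640316  -0.29577537  0.30759964] [ 1.79808225e+02  6.61350071e-02 -1.72782874e+02] 0.031121535407029385 [-12.  14. -23.  -0. -54.  20.]
[-0.42  0.19  9.76]
```

View pics/s4.png

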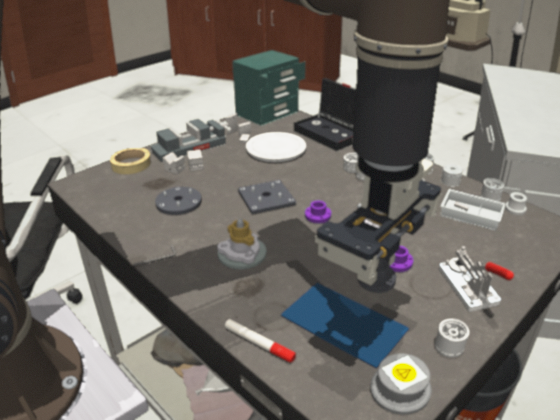

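Call:
{"op": "carry_out", "data": {
  "linear": [
    [-0.4, 0.2, 2],
    [-0.4, 0.2, 5],
    [-0.4, 0.2, 8],
    [-0.4, 0.2, 9.5],
    [-0.4, 0.2, 10.3],
    [-0.4, 0.2, 10.5],
    [-0.4, 0.2, 10.5],
    [-0.4, 0.2, 10.7],
    [-0.4, 0.2, 10.7],
    [-0.4, 0.2, 10.9],
    [-0.4, 0.2, 10.9]
  ],
  "twist": [0, 0, 0, 0, 0, 0, 0, 0, 0, 0, 0]
}}

```text
clock: 7.1
tool_pos: [0.4681, -0.293, 0.1993]
orientation: [179.8, 0.1, -172.8]
force: [-1.2, 0.4, -1.2]
opening: 0.0306
```

Call:
{"op": "carry_out", "data": {
  "linear": [
    [0, 0, 0.1],
    [0, 0, 0.1],
    [0, 0, 0.15],
    [0, 0, 0.15]
  ],
  "twist": [0, 0, 0, 0]
}}

```text
clock: 7.43
tool_pos: [0.4681, -0.293, 0.1991]
orientation: [179.9, 0.2, -172.8]
force: [-3.9, 2.6, 10.1]
opening: 0.0311
```

Call:
{"op": "carry_out", "data": {
  "linear": [
    [0, 0, 0],
    [0, 0, 0],
    [0, 0, 0],
    [0, 0, 0],
    [0, 0, -1],
    [0, 0, -4],
    [0, 0, -7],
    [-0.4, 4, -10],
    [-0.8, 8, -10],
    [-1.2, 12, -10],
    [-1.6, 16, -10],
    [-2, 20, -10]
  ],
  "twist": [0, 0, 0, 0, 0, 0, 0, 0, 0, 0, 0, 0],
  "fingers": 1
}}

```text
clock: 8.43
tool_pos: [0.4621, -0.092, 0.3008]
orientation: [179.9, 0.3, -172.8]
force: [0.1, 0.3, -0.6]
opening: 0.0878
```

Call:
{"op": "carry_out", "data": {
  "linear": [
    [-0.8, 4, 0],
    [-1, 8, 0],
    [-1, 10.3, 0],
    [-1, 10.3, 0],
    [-1, 10.3, 0],
    [-1, 10.3, 0]
  ],
  "twist": [0, 0, 0, 0, 0, 0]
}}

```text
clock: 8.93
tool_pos: [0.4592, 0.0114, 0.3015]
orientation: [179.9, 0.3, -172.8]
force: [0.3, 0.1, 0.2]
opening: 0.0879
```

```bash
python3 - <<'E'
from h import *
T,o=tool(); print(o['tool_pos'],o['orientation'],o['qvel'].round(1)); 
im=ctrl.snapshot('wrist'); cv2.imwrite('pics/w5.png',im); np.save('pics/w5.npy',T)
E
```

```text
[0.45915319 0.01139519 0.30146787] [ 179.8598544     0.28675653 -172.79298059] [-1.4  0.4 -0.1 -0.   0.1  0. ]
```

View pics/w5.png

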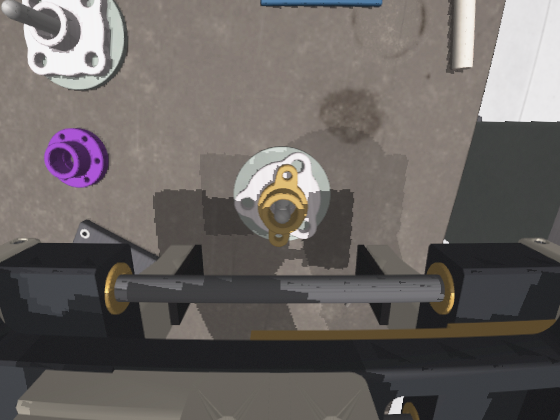

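```bash
python3 - <<'E'
from h import *
a=cv2.imread('pics/w5.png'); cv2.imwrite('pics/z8.png',cv2.resize(a[140:250,225:340],None,fx=5,fy=5,interpolation=2))
E
```

```text
(no output)
```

View pics/z8.png

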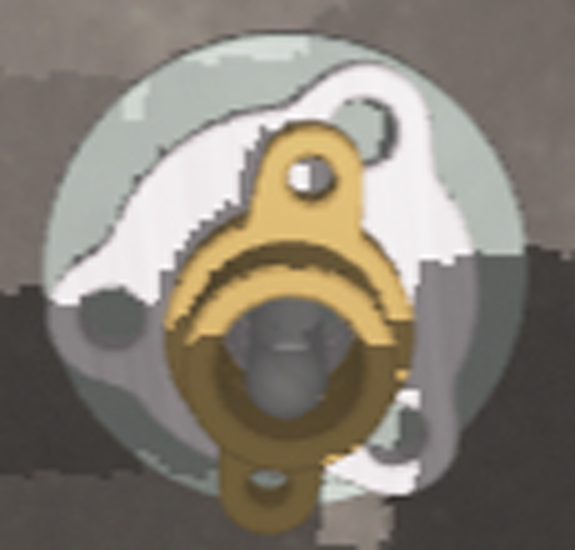

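```bash
python3 - <<'E'
from h import *
T=np.load('pics/w5.npy');C=cam('wrist',T)
p=onz(C,[(283.8,213)],.068);print(p)
h=onz(C,np.array([(362,130),(112,318),(397,430)])/5+[225,140],.020)[:,:2]
c=h.mean(0);d=h-c;print(c,np.hypot(*d.T),np.degrees(np.arctan2(d[:,1],d[:,0])))
f=onz(C,np.array([(285,267)])/5+[225,140],.008);print(f)
T,o=tool();print(shift([p[0,0],p[0,1],.231],T))
E
```

```text
[[ 4.59354660e-01 -3.85700044e-04  6.80000000e-02]]
[0.45938188 0.00079659] [0.0318379  0.03209588 0.03189083] [-105.37455434   14.78441728  135.10665798]
[[ 0.46057829 -0.00155091  0.008     ]]
[ 0.16 -1.14  7.03]
```

Call:
{"op": "carry_out", "data": {
  "linear": [
    [0.1, -1.1, 0],
    [0.1, -1.1, 1],
    [0.1, -1.1, 3.5],
    [0.1, -1.1, 5.5],
    [0.1, -1.1, 6.7],
    [0.1, -1.1, 7.1],
    [0.1, -1.1, 7.1],
    [0.1, -1.1, 7.1]
  ],
  "twist": [0, 0, 0, 0, 0, 0, 0, 0]
}}

```text
clock: 9.65
tool_pos: [0.4602, -0.0005, 0.2307]
orientation: [179.9, 0.3, -172.9]
force: [-0.9, 0.1, 0.0]
opening: 0.0877
```

Call:
{"op": "carry_out", "data": {
  "linear": [
    [0, 0, 0.05],
    [0, 0, 0.05],
    [0, 0, 0.05],
    [0, 0, 0.05],
    [0, 0, 0.05],
    [0, 0, 0.05],
    [0, 0, 0.05],
    [0, 0, 0.05],
    [0, 0, 0.05],
    [0, 0, 0.05],
    [0, 0, 0.05],
    [0, 0, 0.05]
  ],
  "twist": [0, 0, 0, 0, 0, 0, 0, 0, 0, 0, 0, 0],
  "fingers": -1
}}

```text
clock: 10.65
tool_pos: [0.4601, -0.0005, 0.2301]
orientation: [179.9, 0.3, -172.9]
force: [-0.6, 0.3, -0.7]
opening: 0.0309
```

Call:
{"op": "carry_out", "data": {
  "linear": [
    [0, 0, -2],
    [0, 0, -5],
    [0, 0, -8],
    [0, 0, -8],
    [0, 0, -8],
    [0.6, -4, -8],
    [1.2, -8, -8],
    [1.8, -12, -8],
    [2.4, -16, -8],
    [2.9, -20.1, -8],
    [2.9, -20.1, -8],
    [2.9, -20.1, -8]
  ],
  "twist": [0, 0, 0, 0, 0, 0, 0, 0, 0, 0, 0, 0]
}}

```text
clock: 11.65
tool_pos: [0.4548, -0.2059, 0.3077]
orientation: [179.8, 0.1, -173.2]
force: [-0.4, 0.1, -2.6]
opening: 0.031
```

Call:
{"op": "carry_out", "data": {
  "linear": [
    [0, 0, 0],
    [0, 0, 2],
    [0, 0, 5],
    [0, 0, 8],
    [0, 0, 9.5],
    [0, 0, 10.3],
    [0, 0, 10.5],
    [0, 0, 10.7],
    [0, 0, 10.9],
    [0, 0, 11]
  ],
  "twist": [0, 0, 0, 0, 0, 0, 0, 0, 0, 0]
}}

```text
clock: 12.48
tool_pos: [0.4554, -0.2054, 0.1985]
orientation: [179.9, 0.2, -173.2]
force: [0.3, -0.0, -1.6]
opening: 0.0314
```

Call:
{"op": "carry_out", "data": {
  "linear": [
    [0, 0, 0.1],
    [0, 0, 0.1],
    [0, 0, 0.15],
    [0, 0, 0.15]
  ],
  "twist": [0, 0, 0, 0]
}}

```text
clock: 12.82
tool_pos: [0.4557, -0.2054, 0.198]
orientation: [179.9, 0.3, -173.2]
force: [-2.1, 2.4, 6.7]
opening: 0.0314
```

Call:
{"op": "carry_out", "data": {
  "linear": [
    [0, 0, 0],
    [0, 0, 0],
    [0, 0, 0],
    [0, 0, 0],
    [0, 0, -1],
    [0, 0, -4],
    [0, 0, -7],
    [-0.6, 4, -10],
    [-1.2, 8, -10],
    [-1.8, 12, -10],
    [-2.3, 16, -10],
    [-2.9, 20.4, -10]
  ],
  "twist": [0, 0, 0, 0, 0, 0, 0, 0, 0, 0, 0, 0],
  "fingers": 1
}}

```text
clock: 13.82
tool_pos: [0.4592, -0.0043, 0.2991]
orientation: [179.9, 0.3, -173.2]
force: [-0.1, -1.0, -0.3]
opening: 0.0877
```

Call:
{"op": "carry_out", "data": {
  "linear": [
    [0, 0.5, 0],
    [0, 0.5, 0],
    [0, 0.5, 0],
    [0, 0.5, 0]
  ],
  "twist": [0, 0, 0, 0]
}}

```text
clock: 14.15
tool_pos: [0.4585, 0.0003, 0.299]
orientation: [179.9, 0.3, -173.2]
force: [0.5, -0.4, 0.2]
opening: 0.088
```

```bash
python3 - <<'E'
from h import *
T,o=tool(); print(o['tool_pos'],o['orientation'],o['qvel'].round(1)); 
im=ctrl.snapshot('wrist'); cv2.imwrite('pics/w6.png',im); np.save('pics/w6.npy',T)
cv2.imwrite('pics/z9.png',cv2.resize(im[130:245,225:340],None,fx=5,fy=5,interpolation=2))
cv2.imwrite('pics/s6.png',ctrl.snapshot('scene'))
E
```

```text
[4.58522511e-01 2.63381050e-04 2.98976749e-01] [ 179.86118415    0.3138714  -173.21533614] [-1.1  0.1 -0.  -0.  -0.1 -0.2]
```

View pics/w6.png

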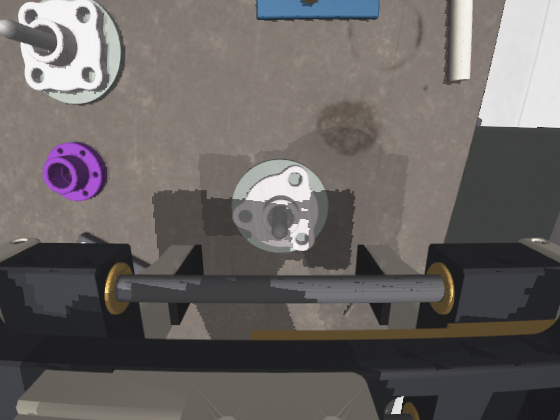

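View pics/z9.png

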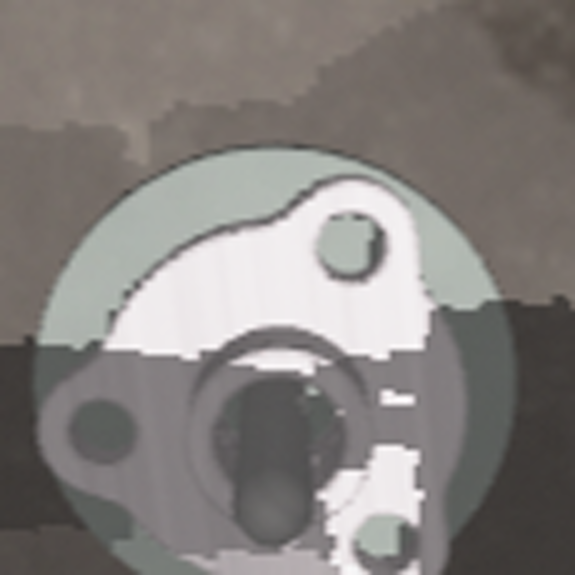

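View pics/s6.png

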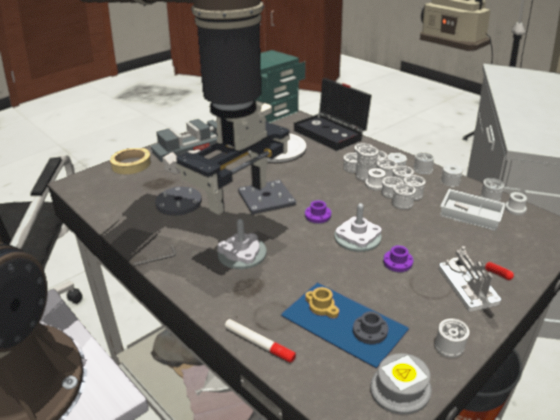

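```bash
python3 - <<'E'
from h import *
T=np.load('pics/w6.npy');C=cam('wrist',T)
h=onz(C,np.array([(350,245),(102,431),(386,543)])/5+[225,130],.020)[:,:2]
c=h.mean(0);d=h-c;print(c,np.hypot(*d.T),np.degrees(np.arctan2(d[:,1],d[:,0])))
print(onz(C,np.array([(275,387)])/5+[225,130],.008),onz(C,np.array([(283,440)])/5+[225,130],.038))
T,o=tool();print(shift([c[0],c[1],.2005],T))
E
```

```text
[0.45940588 0.00090846] [0.03195785 0.03199996 0.03207973] [-105.52054483   14.27079336  134.44019136]
[[4.60286471e-01 1.88365437e-04 8.00000000e-03]] [[0.45877117 0.00098589 0.038     ]]
[-0.04  0.08  9.85]
```

Call:
{"op": "carry_out", "data": {
  "linear": [
    [0, 0.1, 1],
    [0, 0.1, 3],
    [0, 0.1, 5.5],
    [0, 0.1, 8],
    [0, 0.1, 9.3],
    [0, 0.1, 9.8],
    [0, 0.1, 9.9],
    [0, 0.1, 9.9],
    [0, 0.1, 9.9]
  ],
  "twist": [0, 0, 0, 0, 0, 0, 0, 0, 0]
}}

```text
clock: 15.0
tool_pos: [0.4595, 0.0009, 0.2008]
orientation: [179.8, 0.4, -173.3]
force: [0.1, 0.1, -0.6]
opening: 0.0876
```

Call:
{"op": "carry_out", "data": {
  "linear": [
    [0, 0, 0],
    [0, 0, 0],
    [0, 0, 0],
    [0, 0, 0],
    [0, 0, 0],
    [0, 0, 0],
    [0, 0, 0],
    [0, 0, 0],
    [0, 0, 0],
    [0, 0, 0],
    [0, 0, 0],
    [0, 0, 0]
  ],
  "twist": [0, 0, 0, 0, 0, 0, 0, 0, 0, 0, 0, 0],
  "fingers": -1
}}

```text
clock: 16.0
tool_pos: [0.4593, 0.0008, 0.2007]
orientation: [179.9, 0.4, -173.3]
force: [-2.3, 0.2, 0.7]
opening: 0.031
```

Call:
{"op": "carry_out", "data": {
  "linear": [
    [0, 0, -2],
    [0, 0, -5],
    [0, 0, -8],
    [0, 0, -11],
    [0, 0, -11],
    [0, 0, -11],
    [-0.8, 4, -11],
    [-1.6, 8, -11],
    [-2.4, 12, -11],
    [-3.2, 16, -11],
    [-4, 20, -11],
    [-4.5, 23.1, -11]
  ],
  "twist": [0, 0, 0, 0, 0, 0, 3, 6, 9, 12, 15, 16.2]
}}

```text
clock: 17.0
tool_pos: [0.4762, 0.2377, 0.31]
orientation: [179.8, 0.2, 170.3]
force: [0.9, -0.8, -0.8]
opening: 0.0308
```

Call:
{"op": "carry_out", "data": {
  "linear": [
    [0, 0, 0],
    [0, 0, 0],
    [0, 0, 0],
    [0, 0, 0]
  ],
  "twist": [0, 0, 0, 0]
}}

```text
clock: 17.33
tool_pos: [0.4758, 0.2367, 0.3091]
orientation: [179.9, 0.2, 170.3]
force: [-0.5, -0.3, -1.5]
opening: 0.0309
```

```bash
python3 - <<'E'
from h import *
T,o=tool(); print(o['tool_pos'],o['orientation'],o['qvel'].round(1)); 
im=ctrl.snapshot('wrist'); cv2.imwrite('pics/w7.png',im); np.save('pics/w7.npy',T)
cv2.imwrite('pics/d7.png',ctrl.snapshot('side'))
print(shift([.477,.2352,.22],T))
E
```

```text
[0.47584473 0.23672326 0.30907478] [1.79918125e+02 1.74809700e-01 1.70313118e+02] [-0.6 -0.8  0.2  0.1  0.  -0.2]
[-0.11 -0.14  8.91]
```

View pics/w7.png

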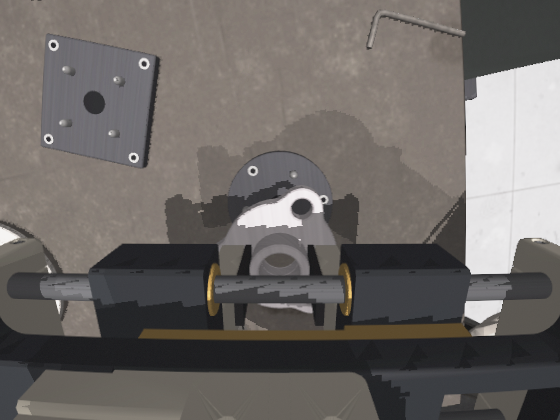

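View pics/d7.png

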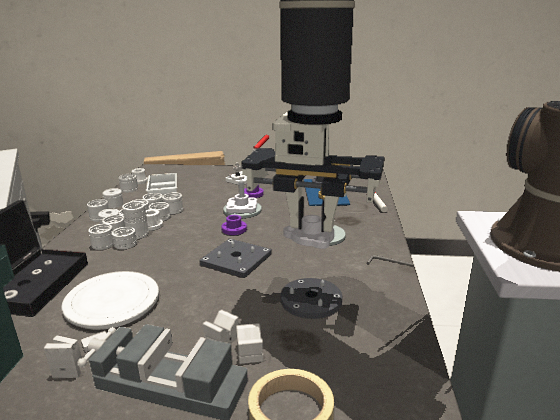

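```bash
python3 - <<'E'
from h import *
T=np.load('pics/w7.npy');C=cam('wrist',T)
im=cv2.imread('pics/w7.png');cv2.imwrite('pics/z10.png',cv2.resize(im[145:265,215:345],None,fx=5,fy=5,interpolation=2))
E
```

```text
(no output)
```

View pics/z10.png

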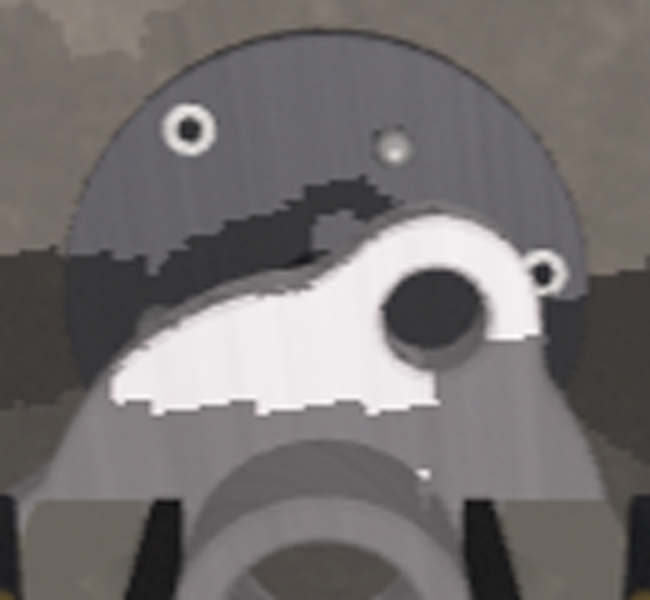

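```bash
python3 - <<'E'
from h import *
T=np.load('pics/w7.npy');C=cam('wrist',T)
q=lambda p,z:onz(C,np.array(p,float)/5+[215,145],z)[:,:2]*1000
s=q([(189,129),(544,272)],.012);print('screws',s, 'dist',np.hypot(*(s[0]-s[1])))
print('stud',q([(395,148)],.023))
# centre from screws: radius 41.1, 120deg apart
m=s.mean(0);d=s[1]-s[0];n=np.array([-d[1],d[0]])/np.hypot(*d)
for sg in(1,-1):
  c=m+sg*n*41.1*.5;print('c',c,[np.degrees(np.arctan2(*(x-c)[::-1])) for x in s])
uz=T[2,3]-.1927
hc=q([(436,313)],uz+.012)[0];hub=T[:2,3]*1000
print('hole',hc,hc-hub,np.hypot(*(hc-hub)),np.degrees(np.arctan2(*(hc-hub)[::-1])))
E
```

```text
screws [[496.03934516 199.43849323]
 [435.17460195 237.07918714]] dist 71.56352984222134
stud [[459.48625387 207.40305537]]
c [454.79816826 200.78107636] [np.float64(-1.8645731172431042), np.float64(118.39664231176172)]
c [476.41577884 235.73660401] [np.float64(-61.603357688238205), np.float64(178.1354268827569)]
hole [459.90132791 208.90783614] [-15.94340665 -27.81542551] 32.06072538118977 -119.82072198318644
```

Call:
{"op": "carry_out", "data": {
  "linear": [
    [-0.1, -0.1, 2],
    [-0.1, -0.1, 5],
    [-0.1, -0.1, 7.5],
    [-0.1, -0.1, 8.8],
    [-0.1, -0.1, 8.9],
    [-0.1, -0.1, 8.9],
    [-0.1, -0.1, 8.9],
    [-0.1, -0.1, 8.9]
  ],
  "twist": [0.7, 0.7, 0.7, 0.7, 0.7, 0.7, 0.7, 0.7]
}}

```text
clock: 18.1
tool_pos: [0.4778, 0.2358, 0.2222]
orientation: [179.7, 0.3, 169.6]
force: [0.4, 0.3, -1.4]
opening: 0.0314
```

```bash
python3 - <<'E'
from h import *
T,o=tool(); print(o['tool_pos'],o['orientation'],o['force']); 
cv2.imwrite('pics/w8.png',ctrl.snapshot('wrist'))
a=ctrl.snapshot('side')[230:330,250:380];cv2.imwrite('pics/d8.png',cv2.resize(a,None,fx=5,fy=5,interpolation=2))
print(shift([.4766,.2355,.22],T))
E
```

```text
[0.47784536 0.23577559 0.22217756] [179.73860929   0.30916344 169.56487091] [ 0.38602426  0.25760917 -1.38114541]
[ 0.12 -0.05  0.22]
```

View pics/d8.png

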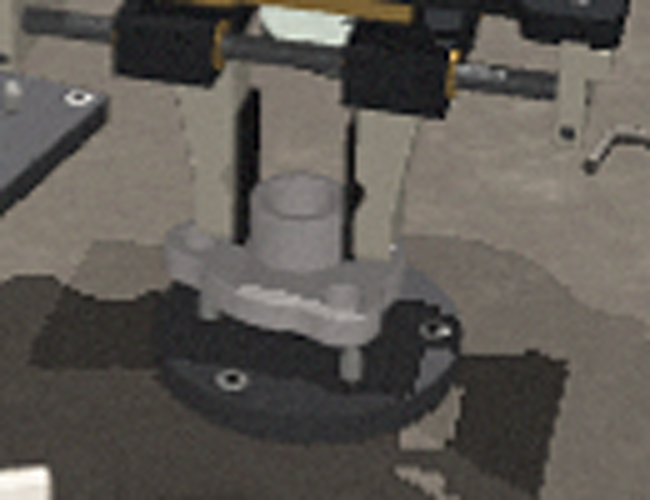

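View pics/w8.png

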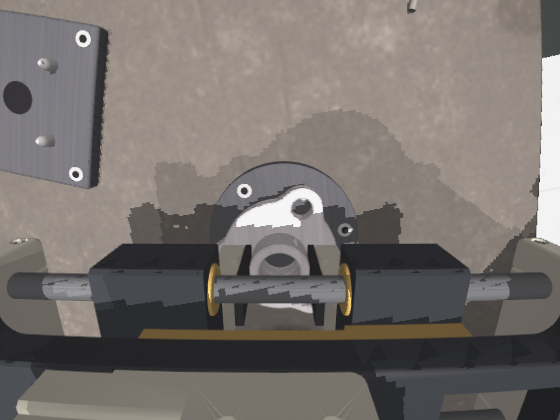

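Call:
{"op": "carry_out", "data": {
  "linear": [
    [0.1, -0.05, 0],
    [0.1, -0.05, 0.3],
    [0.1, -0.05, 0.6],
    [0.1, -0.05, 0.9],
    [0.1, -0.05, 1.2],
    [0.1, -0.05, 1.4],
    [0.1, -0.05, 1.5],
    [0.1, -0.05, 1.5]
  ],
  "twist": [0, 0, 0, 0, 0, 0, 0, 0]
}}

```text
clock: 18.87
tool_pos: [0.4766, 0.2354, 0.2065]
orientation: [179.8, 0.3, 169.6]
force: [0.8, 0.7, -2.0]
opening: 0.0307
```

No resistance with the studs in the holes; the underside is about 2 mm above the plate.

Call:
{"op": "carry_out", "data": {
  "linear": [
    [0, 0, 0.1],
    [0, 0, 0.15],
    [0, 0, 0.2],
    [0, 0, 0.25],
    [0, 0, 0.25]
  ],
  "twist": [0, 0, 0, 0, 0]
}}

```text
clock: 19.28
tool_pos: [0.4766, 0.2355, 0.2047]
orientation: [179.8, 0.3, 169.6]
force: [-2.7, -1.0, 6.2]
opening: 0.0308
```

Call:
{"op": "carry_out", "data": {
  "linear": [
    [0, 0, 0],
    [0, 0, 0],
    [0, 0, 0],
    [0, 0, 0],
    [0, 0, -1],
    [0, 0, -4],
    [0, 0, -7],
    [0, 0, -10],
    [0, 0, -10],
    [0, 0, -10]
  ],
  "twist": [0, 0, 0, 0, 0, 0, 0, 0, 0, 0],
  "fingers": 1
}}

```text
clock: 20.12
tool_pos: [0.4764, 0.2356, 0.3074]
orientation: [179.5, 0.4, 169.6]
force: [-1.2, 0.2, -0.8]
opening: 0.0865
```

```bash
python3 - <<'E'
from h import *
T,o=tool(); print(o['tool_pos'],o['orientation']); 
a=ctrl.snapshot('side')[230:330,250:380];cv2.imwrite('pics/d9.png',cv2.resize(a,None,fx=5,fy=5,interpolation=2))
print(shift([.6545,-.117,.30],T))
E
```

```text
[0.47639664 0.23556909 0.30738066] [179.53903618   0.44819119 169.59629663]
[-23.88 -31.47   0.67]
```

View pics/d9.png

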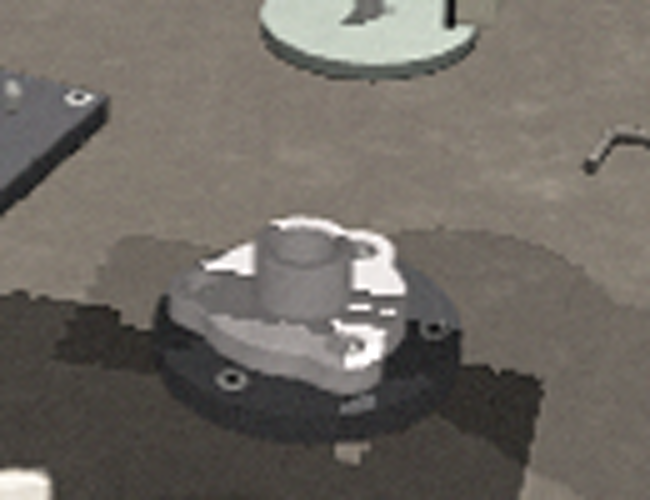

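Call:
{"op": "carry_out", "data": {
  "linear": [
    [-2.4, -3.1, 0],
    [-4.8, -6.3, 0],
    [-7.2, -9.4, 0],
    [-9.6, -12.6, 0],
    [-12, -15.7, 0],
    [-14.3, -18.9, 0],
    [-16.7, -22, 0],
    [-19.1, -25.2, 0],
    [-21.5, -28.3, 0],
    [-23.9, -31.5, 0],
    [-23.9, -31.5, 0],
    [-23.9, -31.5, 0]
  ],
  "twist": [0, 0, 0, 0, 0, 0, 0, 0, 0, 0, 0, 0]
}}

```text
clock: 21.17
tool_pos: [0.654, -0.1202, 0.3031]
orientation: [179.7, 0.1, 169.4]
force: [0.0, 1.3, -0.3]
opening: 0.0875
```

Call:
{"op": "carry_out", "data": {
  "linear": [
    [0, 0, 0],
    [0, 0, 0],
    [0, 0, 0]
  ],
  "twist": [0, 0, 0]
}}

```text
clock: 21.42
tool_pos: [0.6536, -0.1193, 0.3026]
orientation: [179.7, 0.1, 169.4]
force: [0.2, 0.8, 0.3]
opening: 0.0874
```

```bash
python3 - <<'E'
from h import *
T,o=tool(); print(o['tool_pos'],o['orientation'],o['qvel'].round(1)); 
im=ctrl.snapshot('wrist'); cv2.imwrite('pics/w10.png',im); np.save('pics/w10.npy',T)
cv2.imwrite('pics/z11.png',cv2.resize(im[130:245,225:345],None,fx=5,fy=5,interpolation=2))
E
```

```text
[ 0.65361392 -0.11932304  0.3026221 ] [1.79721330e+02 8.77628670e-02 1.69420763e+02] [ 0.3 -0.6  0.3  0.2  0.1  0.1]
```

View pics/z11.png

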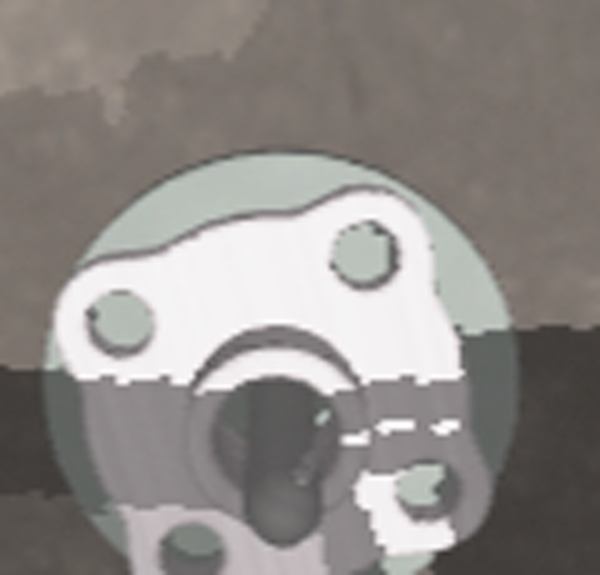

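View pics/w10.png

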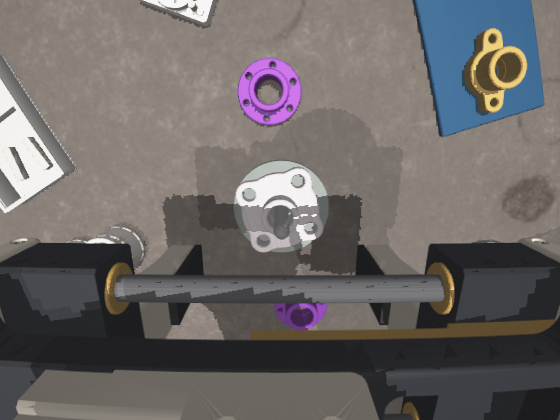

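```bash
python3 - <<'E'
from h import *
T=np.load('pics/w10.npy');C=cam('wrist',T)
h=onz(C,np.array([(365,254),(120,322),(192,555),(430,489)])/5+[225,130],.020)[:,:2]
c=h.mean(0);d=h-c;print(c,np.hypot(*d.T),np.degrees(np.arctan2(d[:,1],d[:,0])))
print(onz(C,np.array([(281,388)])/5+[225,130],.008))
T,o=tool();print(shift([c[0],c[1],.2005],T))
E
```

```text
[ 0.65441166 -0.11704326] [0.03208864 0.03208825 0.03254764 0.03213179] [-129.28466931  -40.14369944   50.63235753  140.67591851]
[[ 0.65351925 -0.11728742  0.008     ]]
[-0.    0.17 10.25]
```

Call:
{"op": "carry_out", "data": {
  "linear": [
    [0, 0.2, 1],
    [0, 0.2, 3],
    [0, 0.2, 5.5],
    [0, 0.2, 8],
    [0, 0.2, 9.5],
    [0, 0.2, 10.1],
    [0, 0.2, 10.3],
    [0, 0.2, 10.3],
    [0, 0.2, 10.3]
  ],
  "twist": [0, 0, 0, 0, 0, 0, 0, 0, 0]
}}

```text
clock: 22.22
tool_pos: [0.6549, -0.1165, 0.2011]
orientation: [179.7, 0.2, 169.5]
force: [0.3, -0.0, 1.1]
opening: 0.0877
```

Call:
{"op": "carry_out", "data": {
  "linear": [
    [0, 0, 0],
    [0, 0, 0],
    [0, 0, 0],
    [0, 0, 0],
    [0, 0, 0],
    [0, 0, 0],
    [0, 0, 0],
    [0, 0, 0],
    [0, 0, 0],
    [0, 0, 0],
    [0, 0, 0],
    [0, 0, 0]
  ],
  "twist": [0, 0, 0, 0, 0, 0, 0, 0, 0, 0, 0, 0],
  "fingers": -1
}}

```text
clock: 23.22
tool_pos: [0.6547, -0.1165, 0.201]
orientation: [179.7, 0.2, 169.5]
force: [-0.3, 0.9, 0.6]
opening: 0.0313
```

Call:
{"op": "carry_out", "data": {
  "linear": [
    [0, 0, -2],
    [0, 0, -5],
    [0, 0, -8],
    [0, 0, -11],
    [0, 0, -11],
    [0, 0, -11],
    [1.2, 3.7, -11],
    [2.4, 7.4, -11],
    [3.6, 11.1, -11],
    [4.8, 14.8, -11],
    [6, 18.5, -11],
    [7.2, 22.2, -11]
  ],
  "twist": [0, 0, 0, 0, 0, 0, 5, 10, 15, 20, 25, 28]
}}

```text
clock: 24.22
tool_pos: [0.623, 0.116, 0.31]
orientation: [179.8, -0.1, 141.2]
force: [0.4, -0.0, -2.6]
opening: 0.031
```

Call:
{"op": "carry_out", "data": {
  "linear": [
    [0, 0, 0],
    [0, 0, 0],
    [0, 0, 0],
    [0, 0, 0]
  ],
  "twist": [0, 0, 0, 0]
}}

```text
clock: 24.55
tool_pos: [0.6228, 0.1152, 0.3089]
orientation: [179.9, -0.1, 141.2]
force: [0.5, 0.2, -2.9]
opening: 0.0309
```

```bash
python3 - <<'E'
from h import *
T,o=tool(); print(o['tool_pos'],o['orientation'],o['qvel'].round(1)); 
im=ctrl.snapshot('wrist'); cv2.imwrite('pics/w11.png',im); np.save('pics/w11.npy',T)
cv2.imwrite('pics/z12.png',cv2.resize(im[130:265,205:355],None,fx=5,fy=4.4,interpolation=2))
E
```

```text
[0.62280369 0.11523062 0.30894493] [ 1.79874948e+02 -1.10296049e-01  1.41157534e+02] [-0.7 -0.3  0.3  0.1 -0.1 -0.3]
```

View pics/z12.png

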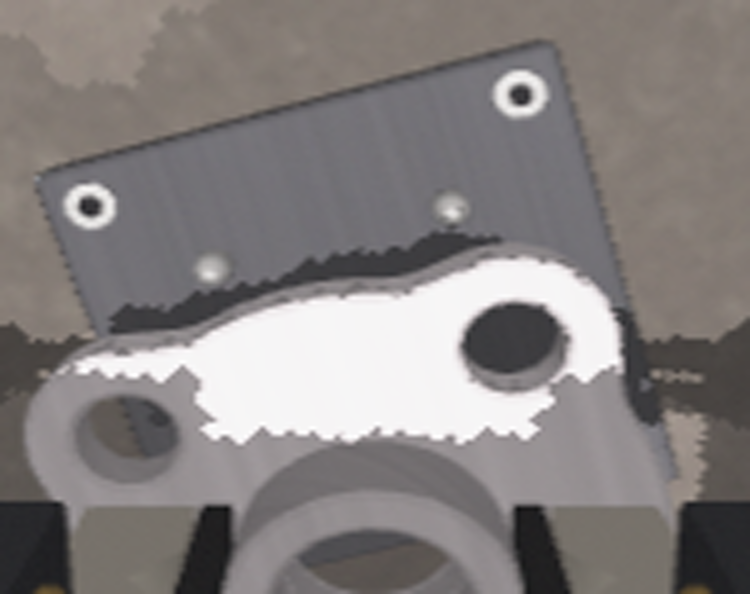

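```bash
python3 - <<'E'
from h import *
T=np.load('pics/w11.npy');C=cam('wrist',T)
q=lambda p,z:onz(C,np.array(p,float)/[5,4.4]+[205,130],z)[:,:2]*1000
s=q([(90,206),(521,95)],.012);t=q([(210,266),(452,207)],.023)
uz=T[2,3]-.193
h=q([(127,437),(513,345)],uz+.012)
for l,p in (('screw',s),('stud',t),('hole',h)):
    m=p.mean(0);d=p[1]-p[0];L=np.hypot(*d);n=np.array([-d[1],d[0]])/L
    c=[m+n*L/2,m-n*L/2]; print(l,p.round(1),'L',L.round(1),'edge ang',np.degrees(np.arctan2(d[1],d[0])).round(2),[x.round(1) for x in c])
print(T[:2,3])
E
```

```text
screw [[646.6  61.4]
 [570.6  93. ]] L 82.3 edge ang 157.43 [array([592.8,  39.2]), array([624.4, 115.2])]
stud [[635.2  84.1]
 [593.9 101.7]] L 44.9 edge ang 156.89 [array([605.8,  72.2]), array([623.4, 113.5])]
hole [[634.4  84.7]
 [593.  102.2]] L 44.9 edge ang 157.02 [array([604.9,  72.8]), array([622.4, 114.1])]
[0.62280369 0.11523062]
```

Call:
{"op": "carry_out", "data": {
  "linear": [
    [-0.1, 0.05, 2],
    [-0.1, 0.05, 5],
    [-0.1, 0.05, 7.5],
    [-0.1, 0.05, 8.7],
    [-0.1, 0.05, 8.8],
    [-0.1, 0.05, 8.8],
    [-0.1, 0.05, 8.8],
    [-0.1, 0.05, 8.8]
  ],
  "twist": [0, 0, 0, 0, 0, 0, 0, 0]
}}

```text
clock: 25.27
tool_pos: [0.6249, 0.1151, 0.2231]
orientation: [179.7, -0.0, 141.1]
force: [0.2, -0.1, -1.9]
opening: 0.031
```

```bash
python3 - <<'E'
from h import *
T,o=tool(); print(o['tool_pos'],o['orientation'],o['force']); 
a=ctrl.snapshot('side')[195:290,180:300];cv2.imwrite('pics/d12.png',cv2.resize(a,None,fx=5,fy=5,interpolation=2))
print(shift([.6241,.1149,.2225],T))
E
```

```text
[0.62487257 0.11505934 0.22306902] [ 1.79705061e+02 -1.17033154e-02  1.41122345e+02] [ 0.2325792  -0.1440981  -1.89793305]
[ 0.05 -0.06  0.06]
```

View pics/d12.png

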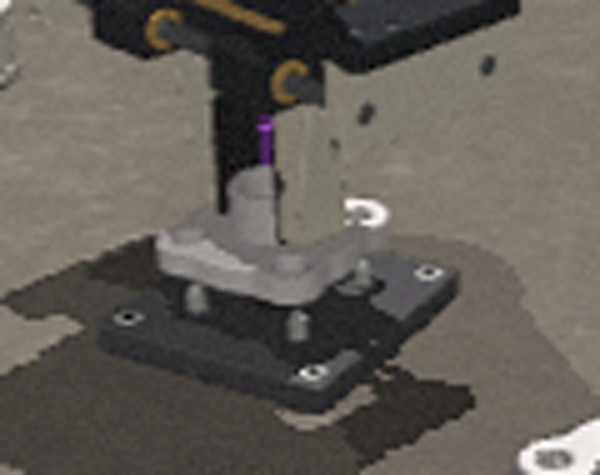

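Holes sit over studs. Lowering.

Call:
{"op": "carry_out", "data": {
  "linear": [
    [0.05, -0.05, 0],
    [0.05, -0.05, 0.3],
    [0.05, -0.05, 0.6],
    [0.05, -0.05, 0.9],
    [0.05, -0.05, 1.2],
    [0.05, -0.05, 1.4],
    [0.05, -0.05, 1.6],
    [0.05, -0.05, 1.6]
  ],
  "twist": [0, 0, 0, 0, 0, 0, 0, 0]
}}

```text
clock: 25.98
tool_pos: [0.6239, 0.115, 0.2063]
orientation: [179.8, -0.0, 141.1]
force: [-0.5, 0.2, -3.4]
opening: 0.0314
```

Call:
{"op": "carry_out", "data": {
  "linear": [
    [0, 0, 0.1],
    [0, 0, 0.15],
    [0, 0, 0.2],
    [0, 0, 0.25],
    [0, 0, 0.25]
  ],
  "twist": [0, 0, 0, 0, 0]
}}

```text
clock: 26.4
tool_pos: [0.6239, 0.1151, 0.2049]
orientation: [179.7, -0.0, 141.1]
force: [-2.4, 0.2, 6.9]
opening: 0.031
```

Call:
{"op": "carry_out", "data": {
  "linear": [
    [0, 0, 0],
    [0, 0, 0],
    [0, 0, 0],
    [0, 0, 0],
    [0, 0, -1],
    [0, 0, -4],
    [0, 0, -7],
    [0, 0, -10],
    [0, 0, -10],
    [0, 0, -10]
  ],
  "twist": [0, 0, 0, 0, 0, 0, 0, 0, 0, 0],
  "fingers": 1
}}

```text
clock: 27.23
tool_pos: [0.6242, 0.1149, 0.308]
orientation: [179.5, 0.1, 141.2]
force: [-1.4, 0.5, -0.6]
opening: 0.0868
```

```bash
python3 - <<'E'
from h import *
T,o=tool(); print(o['tool_pos'],o['orientation'],o['force']); 
a=ctrl.snapshot('side')[195:320,180:360];cv2.imwrite('pics/d13.png',cv2.resize(a,None,fx=4,fy=4,interpolation=2))
print(shift([.4557,-.2054,.28],T))
E
```

```text
[0.62421554 0.11487671 0.30799708] [1.79473211e+02 1.10626059e-01 1.41150491e+02] [-1.35395213  0.53696437 -0.64574135]
[ -6.96 -35.54   2.49]
```

View pics/d13.png

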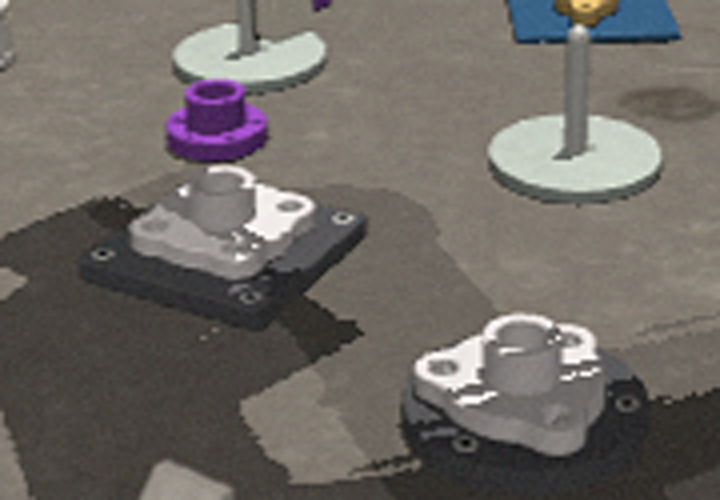

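Call:
{"op": "carry_out", "data": {
  "linear": [
    [-0.7, -3.6, 0],
    [-1.4, -7.1, 0],
    [-2.1, -10.7, 0],
    [-2.8, -14.2, 0],
    [-3.5, -17.8, 0],
    [-4.2, -21.3, 0],
    [-4.9, -24.9, 0],
    [-5.6, -28.4, 0],
    [-6.3, -32, 0],
    [-7, -35.5, 0],
    [-7, -35.5, 0],
    [-7, -35.5, 0]
  ],
  "twist": [-5, -10, -15, -20, -25, -30, -35, -40, -46, -46, -46, -46]
}}

```text
clock: 28.28
tool_pos: [0.4539, -0.2071, 0.3029]
orientation: [179.7, 0.2, -173.1]
force: [0.4, 0.8, 0.6]
opening: 0.0877
```

Call:
{"op": "carry_out", "data": {
  "linear": [
    [0, 0, 0],
    [0, 0, 0],
    [0, 0, 0]
  ],
  "twist": [0, 0, 0]
}}

```text
clock: 28.53
tool_pos: [0.4543, -0.2064, 0.3026]
orientation: [179.7, 0.1, -173.0]
force: [0.0, -0.3, -0.4]
opening: 0.0877
```

```bash
python3 - <<'E'
from h import *
T,o=tool(); print(o['tool_pos'],o['orientation'],o['qvel'].round(1)); 
im=ctrl.snapshot('wrist'); cv2.imwrite('pics/w14.png',im); np.save('pics/w14.npy',T)
print(shift([.4557,-.2054,.20],T))
E
```

```text
[ 0.4542847  -0.20639664  0.30257784] [ 1.79708494e+02  1.26661576e-01 -1.73021751e+02] [ 0.2 -0.1  0.2  0.2 -0.1  0.1]
[-0.13  0.03 10.26]
```

View pics/w14.png

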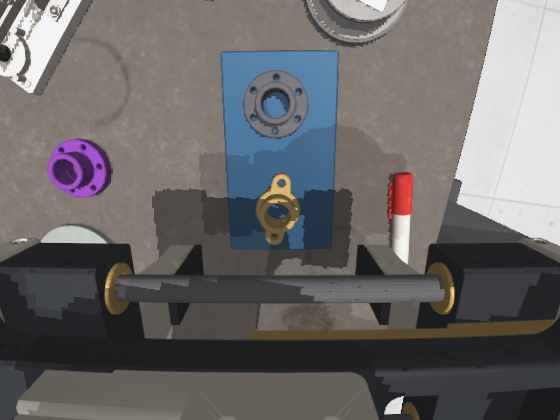

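Call:
{"op": "carry_out", "data": {
  "linear": [
    [-0.1, 0, 1],
    [-0.1, 0, 3],
    [-0.1, 0, 5.5],
    [-0.1, 0, 8],
    [-0.1, 0, 9.5],
    [-0.1, 0, 10.2],
    [-0.1, 0, 10.4],
    [-0.1, 0, 10.4],
    [-0.1, 0, 10.4]
  ],
  "twist": [0, 0, 0, 0, 0, 0, 0, 0, 0]
}}

```text
clock: 29.33
tool_pos: [0.4561, -0.2055, 0.1993]
orientation: [179.7, 0.2, -173.0]
force: [0.3, 0.2, 0.7]
opening: 0.0876
```

Call:
{"op": "carry_out", "data": {
  "linear": [
    [0, 0, 0],
    [0, 0, 0],
    [0, 0, 0],
    [0, 0, 0],
    [0, 0, 0],
    [0, 0, 0],
    [0, 0, 0],
    [0, 0, 0],
    [0, 0, 0],
    [0, 0, 0],
    [0, 0, 0],
    [0, 0, 0]
  ],
  "twist": [0, 0, 0, 0, 0, 0, 0, 0, 0, 0, 0, 0],
  "fingers": -1
}}

```text
clock: 30.33
tool_pos: [0.4561, -0.2055, 0.1993]
orientation: [179.7, 0.2, -173.0]
force: [-0.9, -0.1, 0.3]
opening: 0.0309
```

Call:
{"op": "carry_out", "data": {
  "linear": [
    [0, 0, -2],
    [0, 0, -5],
    [0, 0, -8],
    [0, 0, -12],
    [0, 0, -12],
    [0, 0, -12],
    [-0.6, 4, -12],
    [-1.2, 8, -12],
    [-1.8, 12, -12],
    [-2.4, 16, -12],
    [-2.9, 20.3, -12],
    [-2.9, 20.3, -12]
  ],
  "twist": [0, 0, 0, 0, 0, 0, 0, 0, 0, 0, 0, 0]
}}

```text
clock: 31.33
tool_pos: [0.4595, 0.0039, 0.3194]
orientation: [179.7, 0.2, -172.7]
force: [-0.0, -0.6, -1.3]
opening: 0.0309
```

Call:
{"op": "carry_out", "data": {
  "linear": [
    [0, 0, 0],
    [0, 0, 0],
    [0, 0, 0],
    [0, 0, 0]
  ],
  "twist": [0, 0, 0, 0]
}}

```text
clock: 31.67
tool_pos: [0.4593, 0.0029, 0.3188]
orientation: [179.7, 0.1, -172.8]
force: [-0.6, -0.6, -1.1]
opening: 0.0313
```

```bash
python3 - <<'E'
from h import *
T,o=tool(); print(o['tool_pos'],o['orientation'],o['qvel'].round(1)); 
im=ctrl.snapshot('wrist'); cv2.imwrite('pics/w15.png',im); np.save('pics/w15.npy',T)
print(shift([.4603,0,.2015],T))
E
```

```text
[0.45932483 0.00285089 0.31876028] [ 1.79714559e+02  9.31949371e-02 -1.72805153e+02] [-0.4 -0.2  0.2  0.1 -0.  -0.2]
[-0.04 -0.35 11.72]
```

View pics/w15.png

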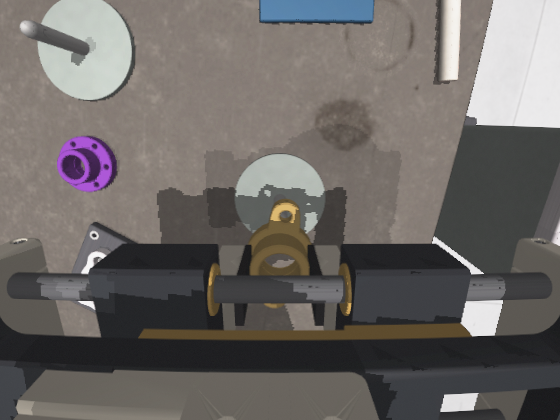

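```bash
python3 - <<'E'
from h import *
C=cam('wrist',np.load('pics/w15.npy'));im=cv2.imread('pics/w15.png')
cv2.imwrite('pics/z15.png',cv2.resize(im[140:260,220:340],None,fx=5,fy=5))
print(onz(C,[(280.2,198),(280.2,153),(234.5,198),(326,198)],.008))
E
```

```text
[[ 0.46018957 -0.00078927  0.008     ]
 [ 0.4658025  -0.0443264   0.008     ]
 [ 0.50498714  0.0049406   0.008     ]
 [ 0.41531229 -0.0065673   0.008     ]]
```

Call:
{"op": "carry_out", "data": {
  "linear": [
    [0, -0.35, 1],
    [0, -0.35, 2.5],
    [0, -0.35, 3.5],
    [0, -0.35, 3.7],
    [0, -0.35, 3.7]
  ],
  "twist": [0, 0, 0, 0, 0]
}}

```text
clock: 32.13
tool_pos: [0.4597, -0.0015, 0.2813]
orientation: [179.7, 0.0, -172.9]
force: [-0.5, 1.1, -1.0]
opening: 0.0312
```

Call:
{"op": "carry_out", "data": {
  "linear": [
    [0, 0.1, 1],
    [0, 0.1, 2.5],
    [0, 0.1, 4],
    [0, 0.1, 5.5],
    [0, 0.1, 6.8],
    [0, 0.1, 7.5],
    [0, 0.1, 7.7],
    [0, 0.1, 7.8],
    [0, 0.1, 7.8]
  ],
  "twist": [0, 0, 0, 0, 0, 0, 0, 0, 0]
}}

```text
clock: 32.88
tool_pos: [0.46, -0.0001, 0.2039]
orientation: [179.7, 0.1, -172.9]
force: [0.6, -0.4, -0.7]
opening: 0.0309
```

Call:
{"op": "carry_out", "data": {
  "linear": [
    [0, 0, 0.1],
    [0, 0, 0.15],
    [0, 0, 0.2],
    [0, 0, 0.2]
  ],
  "twist": [0, 0, 0, 0]
}}

```text
clock: 33.22
tool_pos: [0.46, -0.0, 0.2022]
orientation: [179.7, 0.1, -172.9]
force: [-0.0, -0.7, -1.8]
opening: 0.0308
```

Call:
{"op": "carry_out", "data": {
  "linear": [
    [0, 0, 0.1],
    [0, 0, 0.15],
    [0, 0, 0.2],
    [0, 0, 0.2]
  ],
  "twist": [0, 0, 0, 0]
}}

```text
clock: 33.55
tool_pos: [0.4601, 0.0, 0.2011]
orientation: [179.7, 0.1, -172.9]
force: [-5.2, 1.0, 14.4]
opening: 0.0309
```

Call:
{"op": "carry_out", "data": {
  "linear": [
    [0, 0, 0],
    [0, 0, 0],
    [0, 0, 0],
    [0, 0, 0],
    [0, 0, -1],
    [0, 0, -4],
    [0, 0, -7],
    [0, 0, -10],
    [0, 0, -11],
    [0, 0, -11]
  ],
  "twist": [0, 0, 0, 0, 0, 0, 0, 0, 0, 0],
  "fingers": 1
}}

```text
clock: 34.38
tool_pos: [0.4609, -0.0002, 0.3141]
orientation: [179.7, 0.5, -172.9]
force: [0.8, -0.7, 0.5]
opening: 0.0866
```

Call:
{"op": "carry_out", "data": {
  "linear": [
    [0.4, -4, 0],
    [0.8, -8, 0],
    [1.2, -12, 0],
    [1.6, -16, 0],
    [2, -20, 0],
    [2.4, -24, 0],
    [2.8, -28, 0],
    [2.8, -29.2, 0],
    [2.8, -29.2, 0],
    [2.8, -29.2, 0]
  ],
  "twist": [0, 0, 0, 0, 0, 0, 0, 0, 0, 0]
}}

```text
clock: 35.22
tool_pos: [0.4688, -0.2941, 0.3106]
orientation: [179.6, 0.3, -173.0]
force: [0.2, 0.2, 0.0]
opening: 0.0874
```

```bash
python3 - <<'E'
from h import *
T,o=tool(); print(o['tool_pos'],o['orientation'],o['qvel'].round(1)); 
im=ctrl.snapshot('wrist'); cv2.imwrite('pics/w16.png',im); np.save('pics/w16.npy',T)
a=ctrl.snapshot('side')[160:260,180:360];cv2.imwrite('pics/d16.png',cv2.resize(a,None,fx=4,fy=4,interpolation=2))
print(shift([.468,-.293,.1993],T))
E
```

```text
[ 0.46881939 -0.29408515  0.31063349] [ 179.60262933    0.32135077 -173.00087419] [ 2.2 -1.3 -0.9 -0.2 -0.  -0.5]
[ 0.13  0.04 11.13]
```

View pics/w16.png

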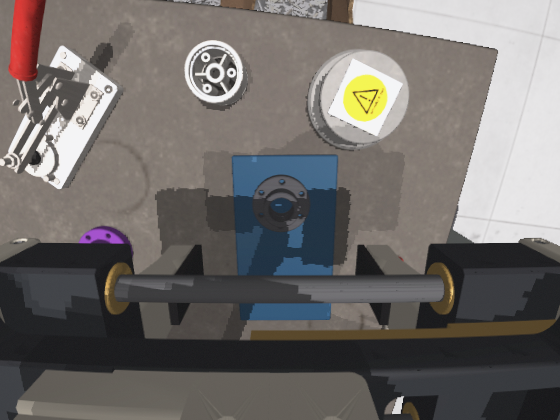

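View pics/d16.png

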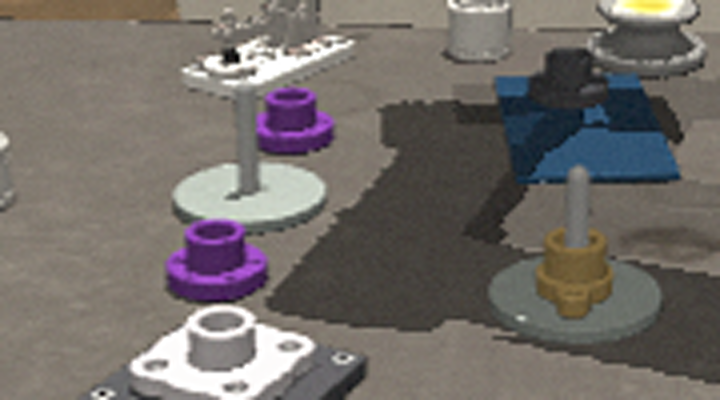

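```bash
python3 - <<'E'
from h import *
C=cam('wrist',np.load('pics/w16.npy'))
print(onz(C,[(281,206)],.036))
E
```

```text
[[ 0.47027233 -0.29872263  0.036     ]]
```

Call:
{"op": "carry_out", "data": {
  "linear": [
    [0.1, 0.05, 1],
    [0.1, 0.05, 3],
    [0.1, 0.05, 5.5],
    [0.1, 0.05, 8],
    [0.1, 0.05, 10],
    [0.1, 0.05, 10.5],
    [0.1, 0.05, 10.5],
    [0.1, 0.05, 10.5]
  ],
  "twist": [0, 0, 0, 0, 0, 0, 0, 0]
}}

```text
clock: 35.98
tool_pos: [0.4691, -0.2911, 0.2068]
orientation: [179.6, 0.4, -172.8]
force: [0.1, 0.8, 0.7]
opening: 0.0878
```

```bash
python3 - <<'E'
from h import *
im=cv2.imread('pics/w16.png')
cv2.imwrite('pics/z16.png',cv2.convertScaleAbs(cv2.resize(im[165:245,240:320],None,fx=7,fy=7,interpolation=2),alpha=1.8))
E
```

```text
(no output)
```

View pics/z16.png

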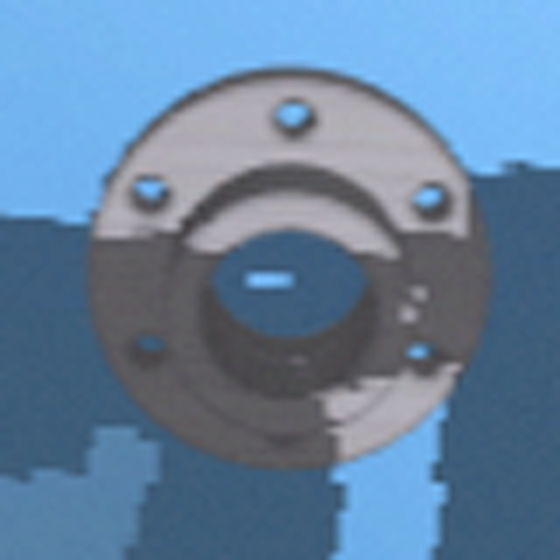

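Call:
{"op": "carry_out", "data": {
  "linear": [
    [0.05, -0.15, 0.4],
    [0.05, -0.15, 0.7],
    [0.05, -0.15, 0.75],
    [0.05, -0.15, 0.75]
  ],
  "twist": [0, 0, 0, 0]
}}

```text
clock: 36.32
tool_pos: [0.4689, -0.2926, 0.1997]
orientation: [179.7, 0.4, -172.8]
force: [0.9, 1.0, -0.7]
opening: 0.0877
```

Call:
{"op": "carry_out", "data": {
  "linear": [
    [0, 0, 0],
    [0, 0, 0],
    [0, 0, 0],
    [0, 0, 0],
    [0, 0, 0],
    [0, 0, 0],
    [0, 0, 0],
    [0, 0, 0],
    [0, 0, 0],
    [0, 0, 0],
    [0, 0, 0],
    [0, 0, 0]
  ],
  "twist": [0, 0, 0, 0, 0, 0, 0, 0, 0, 0, 0, 0],
  "fingers": -1
}}

```text
clock: 37.32
tool_pos: [0.4688, -0.2926, 0.1996]
orientation: [179.6, 0.4, -172.8]
force: [-0.7, 1.0, -0.4]
opening: 0.031
```

Call:
{"op": "carry_out", "data": {
  "linear": [
    [0, 0, -2],
    [0, 0, -5],
    [0, 0, -8],
    [0, 0, -12],
    [0, 0, -12],
    [-3.4, 2.5, -12],
    [-6.8, 5, -12],
    [-10.2, 7.5, -12],
    [-13.6, 10, -12],
    [-17, 12.5, -12],
    [-20.5, 15.1, -12],
    [-20.5, 15.1, -12]
  ],
  "twist": [0, 0, 0, 0, 0, 0, 0, 0, 0, 0, 0, 0]
}}

```text
clock: 38.32
tool_pos: [0.6566, -0.1135, 0.3212]
orientation: [179.7, 0.5, -172.6]
force: [0.3, -1.9, -1.6]
opening: 0.0314
```

Call:
{"op": "carry_out", "data": {
  "linear": [
    [0, 0, 0],
    [0, 0, 0],
    [0, 0, 0],
    [0, 0, 0]
  ],
  "twist": [0, 0, 0, 0]
}}

```text
clock: 38.65
tool_pos: [0.6557, -0.1144, 0.3211]
orientation: [179.7, 0.5, -172.6]
force: [0.1, 0.2, -1.2]
opening: 0.0309
```

```bash
python3 - <<'E'
from h import *
T,o=tool(); print(o['tool_pos'],o['orientation'],o['qvel'].round(1)); 
im=ctrl.snapshot('wrist'); cv2.imwrite('pics/w17.png',im); np.save('pics/w17.npy',T)
print(shift([.6537,-.117,.28],T))
E
```

```text
[ 0.65574554 -0.11437835  0.32112162] [ 179.65181053    0.47784818 -172.62440968] [-0.3 -0.4  0.2  0.  -0.1 -0.1]
[ 0.27 -0.26  4.11]
```

View pics/w17.png

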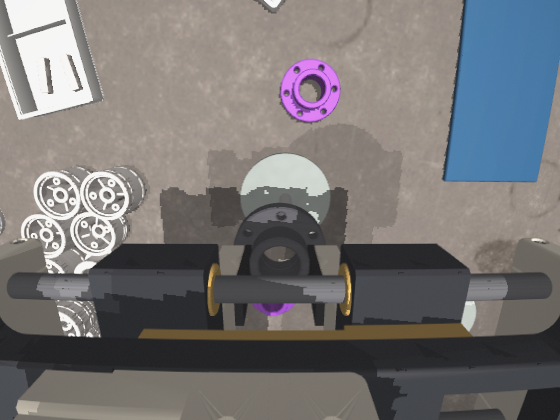

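```bash
python3 - <<'E'
from h import *
C=cam('wrist',np.load('pics/w17.npy'))
print(onz(C,[(285,197.5),(285,153)],.008))
E
```

```text
[[ 0.65391987 -0.11797628  0.008     ]
 [ 0.65983239 -0.16131734  0.008     ]]
```

Call:
{"op": "carry_out", "data": {
  "linear": [
    [0.2, -0.25, 1],
    [0.2, -0.25, 2.5],
    [0.2, -0.25, 3.6],
    [0.2, -0.25, 3.9],
    [0.2, -0.25, 3.9],
    [0.2, -0.25, 3.9]
  ],
  "twist": [0, 0, 0, 0, 0, 0]
}}

```text
clock: 39.2
tool_pos: [0.6545, -0.1172, 0.2823]
orientation: [179.7, 0.5, -172.6]
force: [0.1, 0.5, -1.6]
opening: 0.0311
```

Centred within about 1 mm. Down to z ≈ 0.203.

Call:
{"op": "carry_out", "data": {
  "linear": [
    [0.05, 0, 1],
    [0.05, 0, 2.5],
    [0.05, 0, 4],
    [0.05, 0, 5.5],
    [0.05, 0, 6.8],
    [0.05, 0, 7.5],
    [0.05, 0, 7.8],
    [0.05, 0, 7.8],
    [0.05, 0, 7.8]
  ],
  "twist": [0, 0, 0, 0, 0, 0, 0, 0, 0]
}}

```text
clock: 39.95
tool_pos: [0.6549, -0.1167, 0.2049]
orientation: [179.7, 0.5, -172.6]
force: [0.3, 0.0, -1.4]
opening: 0.0307
```

Call:
{"op": "carry_out", "data": {
  "linear": [
    [0, 0, 0.1],
    [0, 0, 0.2],
    [0, 0, 0.25],
    [0, 0, 0.25]
  ],
  "twist": [0, 0, 0, 0]
}}

```text
clock: 40.28
tool_pos: [0.655, -0.1167, 0.2027]
orientation: [179.7, 0.6, -172.6]
force: [-0.4, 0.3, -1.2]
opening: 0.0306
```

Call:
{"op": "carry_out", "data": {
  "linear": [
    [0, 0, 0.1],
    [0, 0, 0.15],
    [0, 0, 0.2],
    [0, 0, 0.2]
  ],
  "twist": [0, 0, 0, 0]
}}

```text
clock: 40.62
tool_pos: [0.6551, -0.1167, 0.2016]
orientation: [179.7, 0.6, -172.6]
force: [-2.3, -0.2, 5.4]
opening: 0.0309
```

Call:
{"op": "carry_out", "data": {
  "linear": [
    [0, 0, 0],
    [0, 0, 0],
    [0, 0, 0],
    [0, 0, 0],
    [0, 0, -1],
    [0, 0, -4],
    [0, 0, -7],
    [0, 0, -10],
    [0, 0, -14],
    [0, 0, -18],
    [0, 0, -18],
    [0, 0, -18]
  ],
  "twist": [0, 0, 0, 0, 0, 0, 0, 0, 0, 0, 0, 0],
  "fingers": 1
}}

```text
clock: 41.62
tool_pos: [0.6538, -0.118, 0.386]
orientation: [179.7, 1.0, -172.6]
force: [0.9, -0.1, -0.7]
opening: 0.0876
```

```bash
python3 - <<'E'
from h import *
T,o=tool(); print(o['tool_pos'],o['orientation'],o['opening']) 
np.save('pics/w18.npy',T)
for n in['wrist','scene','side']: cv2.imwrite(f'pics/{n}18.png',ctrl.snapshot(n))
a=cv2.imread('pics/side18.png')[150:330,180:370];cv2.imwrite('pics/z18.png',cv2.resize(a,None,fx=3.3,fy=3.3,interpolation=2))
E
```

```text
[ 0.65375303 -0.11796191  0.38597131] [ 179.73461293    0.9881824  -172.59901865] 0.08755581889839184
```

View pics/z18.png

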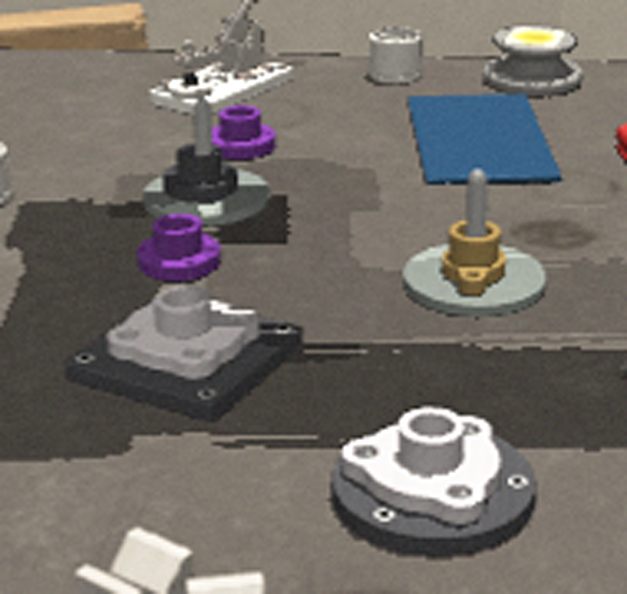

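View pics/scene18.png

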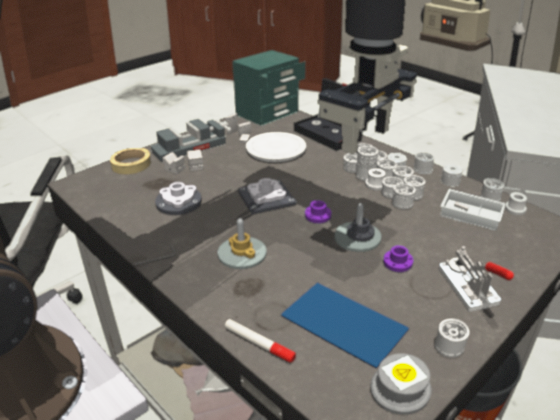

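View pics/wrist18.png

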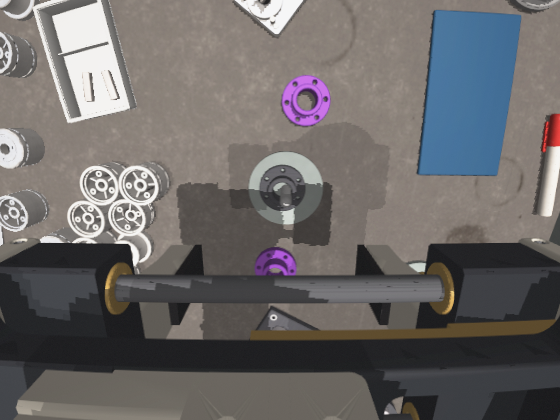

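```bash
python3 - <<'E'
from h import *
D=cam('side')
print(onz(D,[(310.6,278.8),(235.5,240.7)],.042))
print(onz(D,[(324,219)],.038), onz(D,[(241,196)],.038))
ctrl.close_job()
E
```

```text
[[0.47523368 0.23749323 0.042     ]
 [0.61991918 0.11738024 0.042     ]]
[[ 0.45725034 -0.00127784  0.038     ]] [[ 0.65190622 -0.11518175  0.038     ]]
the job is handed in; nothing more can be done
```

The job is done and handed in at about 42 s of the 136 s allowed. No verdict came back, so what follows rests on my own checks.

**What I did:**
1. I lifted the round and oval flanges off their spindles and set both down on the blue mat.
2. I put flange_3 on the round three-stud plate and flange_4 on the square four-stud plate. Each was turned to line up with its studs before lowering.
3. I put the oval flange and then the round flange back on the spindles they came from.

**What the last checks showed:**
- **Height:** each flange was lowered until it met light contact force (about 5–15 N), and the tool height there was within about 1 mm of the expected seated height. The holes went over the studs without resistance.
- **Pictures:** the final side, scene and wrist views show all four flanges flat in place, the mat empty, and the gripper open and well clear.
- **Position, with one disagreement:** the hub positions from the side camera agree with the targets to about 2–5 mm. The worst is flange_4, about 4–5 mm off in x against a 5 mm limit. That figure came from hand-picked pixels in a low-resolution view and was printed in the same script that handed the job in, so I did not look into it first. The tool's own reading at release put flange_4 within 1 mm of the plate centre, and the studs leave at most 2.5 mm of play.

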